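# Guard, unlock and start a specimen polisher

### The arm

A 6-joint arm with a two-finger parallel gripper is mounted at the origin on the work surface. World frame = base frame: x ahead of the robot, y to its left, z up, the work surface at z = 0. Lengths are in m, angles in rad, forces in N, time in s.
With the tool pointing down it reaches from about 0.375 to 0.975 m from the base axis. Payload 3.8 kg.
Tool frame: the origin (TCP) lies on the centre line of the jaws, within the pads' length; the fingertips stand 14 mm ahead of it and the grasp point (between the pads) lies 5 mm behind it; x points along the fingers, y is the direction in which the jaws open and shut, and the axes are right-handed (so a half turn about x gives the same grasp; the last joint's range is limited). The gripper opens to 85 mm and grips with 20 to 120 N. Pads are 22 mm wide; open, the fingers measure 114 mm over their backs; the gripper's body (76 mm by 85 mm) begins 54 mm behind the grasp point. The pads swing forward as they close: fully open they stand 13 mm farther back than shut.
Start: joints at [1.157, 0.264, 1.604, -0, 1.274, -0.037], TCP at [0.248, 0.628, 0.207] pointing down, gripper open.
Joint ranges: [-2.63, 2.63], [-0.94, 2.18], [0.31, 2.57], [-1.31, 4.45], [0, 2.66], [-2.55, 2.55]. Speed limits (rad/s): [2.57, 2.57, 3.14, 3.14, 3.14, 3.14].

### API

Orientations are given as a rotation vector (axis times angle).
In Python, from workcell import bot gives the robot as it stands.
- The arm moves only by the shell command python3 -m creep 'ROWS' [FORCE]. ROWS is JSON, a list of rows, each an object with "grip": the finger opening in cm, from 0 to 8.54; "dp": the shift along the tool's x, y, z in cm, a list of three; "rotation": the turn, a rotation vector about the tool's x, y, z in rad, a list of three. A call has 1 to 5 rows; each row is the pose to reach, as a shift and turn from the pose commanded when the call began, along the tool's axes at that moment; what a row does not reach only later rows make up. A row lasts 1/12 s, in which the tool goes at most 41.7 mm and 7.16 degrees, less where a joint would pass 70% of its speed; a pose out of reach is approached as far as the arm can. A call with a gripper value outside its range is refused whole. The fingers move at their own pace and stop on an object; FORCE is the grip in N (left out, the last holds). Time passes only in rows, so rows that repeat a pose let the fingers close. It gives the time, the measured TCP pose, the force and the opening at its end, in the units of the state.
- bot.read_state(): the state, without advancing time (a new reading comes with each control period).
- bot.read_camera(name): name is "scene" or "side" or "wrist"; returns (picture, depth): 420x560x3 uint8, red, green, blue; 420x560 float32, m along the optical axis (not along the pixel's ray), 0 where there is no reading.
- bot.get_calibration(name): a dict with "fx", "fy", "cx", "cy" (pixels), "dist" ([k1, k2, p1, p2, k3] as OpenCV has them; the pictures are not rectified), "rvec" (rotation vector, rad) and "tvec" (3), from world to camera coordinates, as OpenCV has them. Camera axes: x right, y down, z forward; pixel columns grow to the right and rows downward; lengths in m; the calibration is good to about 2 mm. A picture is of the moment at which its call begins: read the wrist's pose just before it. get_calibration takes no time and is no camera call; for the wrist camera it gives the pose at the moment of the call.
- bot.finish_job(): hands the job in, once; it reports no verdict.
The state is a dict: "time": time; "q": joint angles; "joint_vel": joint speeds; "joint_torque": joint torques, N m; "tool_pos": TCP position; "tcp_rot": TCP orientation; "wrist_force": force on the tool from outside, world axes, zero at the start; "torque": the same for the moment, N m; "width": opening from 0.0 (shut) to 1.0 (fully open).
Only numpy, scipy, OpenCV 4.12 (cv2) and the standard library are available. Lean on these libraries where they do the work, as an engineer would, in place of code of your own. Each camera call takes 0.05 s, during which the arm holds its last target.

### The job

Get the polisher ready and start it: take the amber splash shield with its spring clip off the grey tray and clip it over the middle of the front rim of the polisher's bowl, straight, upright and pushed well down. Then slide the yellow lock all the way off the start button, press the green button fully in and let it come back out. Leave the other things on the bench undisturbed.

Things in the scene. Friction and masses are not known exactly. Their poses are not given: they have to be found in the camera images.
- polisher_front (a point): Cream bench polisher, fixed, 560 mm deep (x) by 420 mm wide (y), deck 185 mm high, raised back 245 mm. This point: middle of its front lower edge, on the bench; x from its front (operator's side) to its back, y to the operator's left, z up. On the deck a black rounded-square bowl, 300 mm outside, with an upright lip. The front is a control panel sloping 33 degrees from level, facing the operator.
- rim_front (a point): Middle of the top of the straight front part of the black bowl lip, 221 mm above the bench; axes as the polisher's (the rim runs along y for 190 mm, x points into the bowl). The lip is a plain upright wall 8 mm thick (x), 36 mm high above the deck.
- shield_mid (a point): Centre, half-way up, of the loose amber splash shield (160 g): x along its width, y across its thickness, z up; both faces alike. Sheet 170 mm wide, 3 mm thick in the plane y = 0, from 18 mm below to 55 mm above this point; under its middle a spring clip. Clipped fully down on a wall, this point is 20 mm above the wall's top, mid-thickness. It starts clipped on the tray's +y wall.
- clip_handles (a point): Point in the shield's middle plane at the height to pinch the clip's two orange handles, 30 mm above shield_mid; axes as the shield's. Handles 40 mm wide (x), one on each side (y), from 30 mm below to 14 mm above this point, leaning out: 55 mm over their tips when clipped on an 8 mm wall (62 mm jaws shut). Pinched across y from above, the sheet between the fingers.
- clip_lever (a joint): Angle of the clip's levers (both move alike): 0 jaws shut, about 0.07 rad gripping an 8 mm wall, 0.30 rad fully squeezed: the handles then stand upright against a stop, 30 mm over their outsides. Squeezing takes about 9 N; 25 N holds it firmly at the stop. Let go, the jaws grip a wall with about 8 N.
- clip_seat (a point): Middle of the underside of the black block between the clip's jaws, which rests on the wall's top when fully down; 20 mm below shield_mid, axes as the shield's. The jaws (orange, 56 mm along x) reach 28 mm below this point; fully squeezed, the gap between them (y) is 25 mm at their lower end and at least 18 mm all the way up to the seat; shut on a wall, only their toes (lowest 12 mm) touch it.
- tray: Grey open tray, fixed, 240 mm (x) by 170 mm (y) by 70 mm high, walls 8 mm thick; origin: centre of its underside. The shield starts on its +y wall, within 25 mm of the wall's middle, its x along the tray's x.
- lock_tab (a point): Middle of the top of the rib on the yellow sliding lock. Axes of the sloping panel: x up the slope, y to the operator's left, z out of the panel (33 degrees from vertical). The rib is 12 mm thick (y), 34 mm long (x), 16 mm above the lock's plate (58 mm y by 48 mm x by 4 mm), which lies on a dark housing. Guide rails 2 mm higher than the plate run along y, 25 to 31 mm off in x.
- lock (a joint): Travel of the yellow lock along the panel's +y: 0 over the button, 0.060 m fully open (stop); at the start 0 to 0.005. It takes about 2 N and stays where it is left.
- button_face (a point): Centre of the face of the green start button, 34 mm in diameter; axes as the panel's (it goes in along -z). It sits in a well in the dark housing, 38 mm (x) by 46 mm (y), its face 17 mm below the housing's top and the lock's plate, so it is pressed along the panel's normal with closed fingers. With the lock fully open the lock's rib stands 60 mm from it in y.
- start_button (a joint): Travel of the green button: 0 out, 0.006 m fully in (about 6 N); it springs back.
- can_a: Loose black spray can with a blue band, 53 mm in diameter, 180 mm tall, a bystander; origin: centre of its underside.
- can_b: Loose black spray can with a red band, same size, a bystander; origin: centre of its underside.
- can_c: Loose black spray can with a green band, same size, a bystander; origin: centre of its underside.
- wash_bottle: Loose white wash bottle, 72 mm in diameter, 195 mm tall, a bystander; origin: centre of its underside.
- specimen_holder: Loose steel specimen holder, a disc 144 mm in diameter and 12 mm thick with a hub 34 mm high, lying on the bench, a bystander; origin: centre of its underside.
- mount_a: Loose black resin specimen mount, 40 mm in diameter, 24 mm high, in the tray, a bystander; origin: centre of its underside.
- mount_b: Another such specimen mount in the tray, a bystander; origin: centre of its underside.
There are look-alikes about, which are no part of the job. There is more than one size of the part that bears shield_mid; the job needs the smallest.

How it is judged:
By the outcome, as a careful person would: the job done as asked, in the order asked, and still so for the second after the job is handed in, with the robot touching nothing.
It also fails if it takes over 67 s, if anything falls off the work surface, if the arm or the gripper's body presses on something with over 40 N, if the wrist force passes 120 N, or if a joint passes its speed limit or range.

## Working session

There is one attempt and no reset: what is moved stays moved. The work goes in short steps, Python scripts to look and compute and a shell command to move; the robot and the scene stay as the last step left them, time stands still between calls to the robot, and variables do not carry over. Pictures are saved under pics/ and viewed, and the job is handed in when it is done.

```bash
ls; mkdir -p pics
python3 - <<'E'
from workcell import bot
import cv2
print(bot.read_state())
for n in ("scene","side","wrist"):
    c=bot.get_calibration(n); print(n,c)
    p,d=bot.read_camera(n)
    cv2.imwrite(f"pics/{n}0.png",p[:,:,::-1]); 
    import numpy as np; np.save(f"pics/{n}0.npy",d)
E
```

```text
pics
{'time': 0.0, 'q': array([ 1.15712050e+00,  2.64739530e-01,  1.60534570e+00,  1.68504794e-06,
        1.27369738e+00, -3.69137182e-02]), 'joint_vel': array([-0.00126946,  0.00018859, -0.00102211,  0.00150418, -0.0023132 ,
       -0.0007739 ]), 'joint_torque': array([ 5.98661227e-04, -5.15117598e+01, -3.67316401e+01,  7.81681297e-05,
        1.29019990e-02,  2.75185581e-07]), 'tool_pos': array([0.24804116, 0.6269484 , 0.20578654]), 'tcp_rot': array([ 0.29392723,  1.55100087, -0.29729624]), 'wrist_force': array([ 0.27061835, -0.51165744,  1.08517986]), 'torque': array([ 0.07676891,  0.01620802, -0.03896238]), 'width': 0.9971085159557909}
scene {'fx': 390.9206306000444, 'fy': 390.9206306000444, 'cx': 279.2251787373456, 'cy': 211.25969835852504, 'dist': array([-0.09958318,  0.        ,  0.        ,  0.        ,  0.        ]), 'rvec': array([ 1.35367702,  2.42595448, -0.69601693]), 'tvec': array([ 0.24126609, -0.27836107,  1.50056259])}
side {'fx': 387.46995030413757, 'fy': 387.46995030413757, 'cx': 276.188530559787, 'cy': 207.95217997493117, 'dist': array([-0.06210664,  0.        ,  0.        ,  0.        ,  0.        ]), 'rvec': array([ 1.99281889, -0.55081649,  0.34782532]), 'tvec': array([-0.4273111 ,  0.27569527,  0.83937251])}
wrist {'fx': 306.0118334751331, 'fy': 306.0118334751331, 'cx': 278.09139795254833, 'cy': 204.09354682759076, 'dist': array([0.00614602, 0.        , 0.        , 0.        , 0.        ]), 'rvec': array([-2.3829848 , -1.62113162, -0.24273609]), 'tvec': array([-0.67447298, -0.03942499,  0.37973564])}
```

View pics/scene0.png

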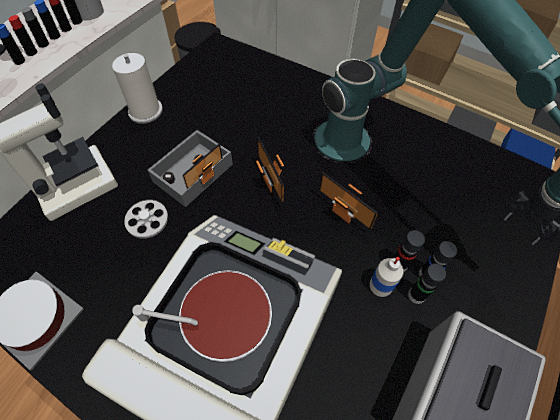

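View pics/side0.png

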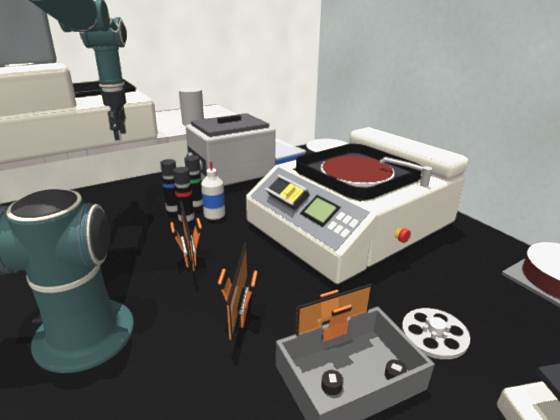

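View pics/wrist0.png

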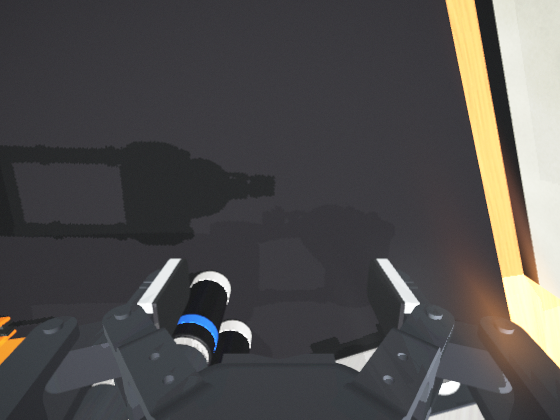

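The scene view shows three amber shields: on the tray at about (204,167), and two free-standing at (270,170) and (347,200). The shield on the tray fits ("starts clipped on the tray's wall", and it looks the smallest). I'll confirm it in crops and by measuring.

```bash
cat > h.py <<'E'
import numpy as np, cv2
from workcell import bot
def worldmap(c,d):
    K=np.array([[c['fx'],0,c['cx']],[0,c['fy'],c['cy']],[0,0,1]])
    v,u=np.mgrid[0:420,0:560]
    n=cv2.undistortPoints(np.stack([u,v],-1).reshape(-1,1,2).astype(np.float64),K,np.array(c['dist'])).reshape(420,560,2)
    P=np.dstack([n*d[...,None],d])
    R=cv2.Rodrigues(np.array(c['rvec']))[0]
    W=(P-np.array(c['tvec']))@R
    W[d<=0]=np.nan
    return W
def proj(c,pts):
    K=np.array([[c['fx'],0,c['cx']],[0,c['fy'],c['cy']],[0,0,1]])
    return cv2.projectPoints(np.array(pts,float).reshape(-1,1,3),np.array(c['rvec']),np.array(c['tvec']),K,np.array(c['dist']))[0].reshape(-1,2)
def shoot(n,tag):
    c=bot.get_calibration(n); p,d=bot.read_camera(n)
    cv2.imwrite(f"pics/{tag}.png",p[:,:,::-1]); np.savez(f"pics/{tag}.npz",W=worldmap(c,d),p=p,d=d)
    return c,p,worldmap(c,d)
def crop(tag,p,x0,y0,x1,y1,s):
    cv2.imwrite(f"pics/{tag}.png",cv2.resize(p[y0:y1,x0:x1,::-1],None,fx=s,fy=s,interpolation=cv2.INTER_CUBIC))
E
python3 - <<'E'
from h import *
for n in ("scene","side"):
    p=cv2.imread(f"pics/{n}0.png")[:,:,::-1]; d=np.load(f"pics/{n}0.npy"); c=bot.get_calibration(n)
    np.savez(f"pics/{n}0.npz",W=worldmap(c,d),p=p)
    W=worldmap(c,d)
    hsv=cv2.cvtColor(np.ascontiguousarray(p),cv2.COLOR_RGB2HSV)
    m=((hsv[...,0]>5)&(hsv[...,0]<24)&(hsv[...,1]>130)&(hsv[...,2]>60)).astype(np.uint8)
    k,l,st,ce=cv2.connectedComponentsWithStats(m)
    for i in range(1,k):
        if st[i,4]>150:
            w=W[l==i]; w=w[~np.isnan(w).any(1)]
            print(n,st[i],np.percentile(w,[2,50,98],axis=0).round(3).tolist())
p=cv2.imread("pics/scene0.png")[:,:,::-1]
crop("crop1",p,130,120,390,290,3)
p=cv2.imread("pics/side0.png")[:,:,::-1]
crop("crop2",p,150,170,450,400,2.6)
E
```

```text
scene [179   0  37  26 349] [[-1.544, -2.135, -0.767], [-1.372, -1.938, -0.751], [-0.744, -1.314, -0.311]]
scene [258 143  23  55 281] [[0.267, -0.204, 0.039], [0.327, -0.123, 0.081], [0.382, -0.046, 0.12]]
scene [184 146  37  42 608] [[0.37, -0.316, 0.045], [0.453, -0.302, 0.106], [0.523, -0.282, 0.137]]
scene [320 175  55  53 865] [[0.283, 0.056, 0.041], [0.311, 0.16, 0.092], [0.341, 0.253, 0.127]]
scene [332 203  19  20 187] [[0.306, 0.116, -0.004], [0.321, 0.154, 0.029], [0.337, 0.187, 0.087]]
scene [ 530  263   30  157 2185] [[-0.437, 1.215, -0.76], [0.008, 1.281, -0.751], [0.325, 1.346, -0.741]]
scene [   0  346   81   74 2067] [[1.392, -0.966, -0.76], [1.458, -0.75, -0.75], [1.593, -0.479, -0.739]]
side [182 214  15  57 181] [[0.277, 0.044, -0.003], [0.295, 0.114, 0.072], [0.326, 0.249, 0.122]]
side [226 250  21  90 538] [[0.258, -0.214, 0.041], [0.312, -0.145, 0.081], [0.384, -0.045, 0.126]]
side [ 298  287   73   54 2031] [[0.369, -0.333, 0.046], [0.437, -0.313, 0.106], [0.523, -0.3, 0.138]]
```

View pics/crop1.png

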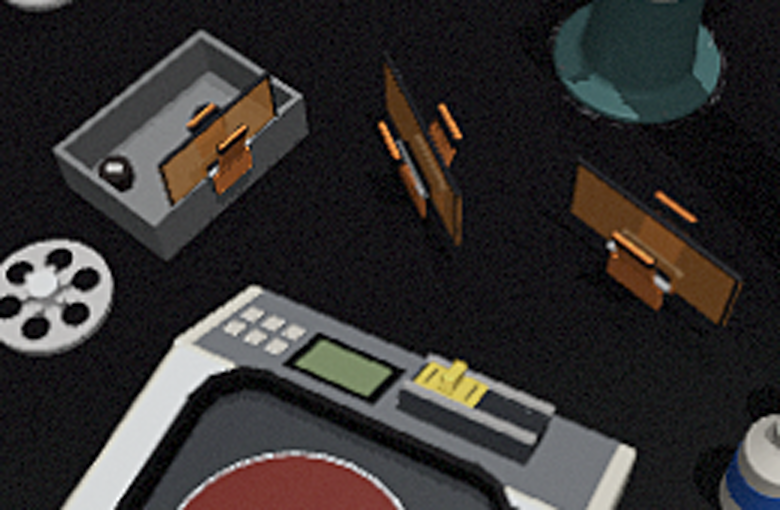

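View pics/crop2.png

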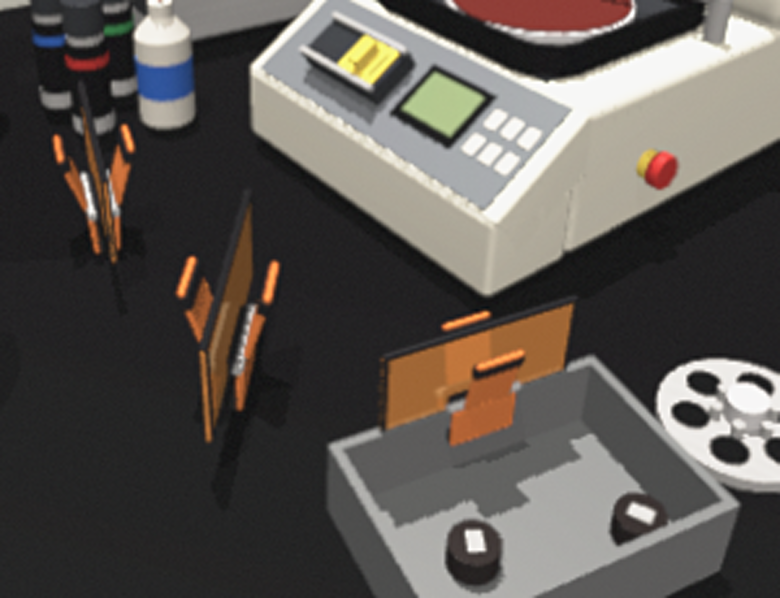

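The crops show the tray shield at scene (204,167), about 165 mm wide; the other two are about 200 mm wide and stand on the bench, so the one on the tray is the target. Next I'll measure the tray, shield and polisher.

Run:
```python
from h import *
from scipy.spatial import ConvexHull
def rect(xy):
    r=cv2.minAreaRect(xy.astype(np.float32)*1000); return r,cv2.boxPoints(r).round(0).tolist()
for n in ("scene","side"):
    z=np.load(f"pics/{n}0.npz"); W=z['W']; p=z['p']
    hsv=cv2.cvtColor(p,cv2.COLOR_RGB2HSV)
    g=lambda q: np.nan_to_num(q,nan=-9)
    X,Y,Z=g(W[...,0]),g(W[...,1]),g(W[...,2])
    # deck
    for nm,lo,hi in (("deck",.18,.19),("rim",.215,.228)):
        m=((Z>lo)&(Z<hi)&(X>.3)&(X<1.3)&(Y>-.6)&(Y<.5))
        k,l,st,ce=cv2.connectedComponentsWithStats(m.astype(np.uint8))
        for i in range(1,k):
            if st[i,4]>100: 
                w=W[l==i]; print(n,nm,st[i],rect(w[:,:2]),np.median(w[:,2]))
    # tray top
    m=((Z>.063)&(Z<.075)&(X>.2)&(X<.7)&(Y>-.6)&(Y<-.2)&(hsv[...,1]<60))
    k,l,st,ce=cv2.connectedComponentsWithStats(m.astype(np.uint8))
    for i in range(1,k):
        if st[i,4]>30: w=W[l==i]; print(n,"tray",st[i],rect(w[:,:2]))
    # sheet
    m=((Z>.1)&(Z<.15)&(X>.33)&(X<.56)&(Y>-.35)&(Y<-.26)&(hsv[...,0]>5)&(hsv[...,0]<24)&(hsv[...,1]>130))
    w=W[m]
    a,b=np.polyfit(w[:,0],w[:,1],1); r=w[:,1]-a*w[:,0]-b
    for _ in range(4):
        k=abs(r)<.006; a,b=np.polyfit(w[k,0],w[k,1],1); r=w[:,1]-a*w[:,0]-b
    print(n,"sheet",a,b,k.sum(),len(w),w[k].min(0),w[k].max(0))
    # lock yellow
    m=((hsv[...,0]>24)&(hsv[...,0]<34)&(hsv[...,1]>130)&(hsv[...,2]>100)&(X>.3)&(X<1)&(Z>.05))
    w=W[m]; print(n,"yellow",m.sum(),np.percentile(w,[2,50,98],axis=0).round(3).tolist(), np.argwhere(m).mean(0))
```

```text
scene deck [407 231  18  15 101] (((381.1663513183594, 392.9335632324219), (36.5281982421875, 51.062278747558594), 47.70337677001953), [[350.0, 397.0], [388.0, 362.0], [412.0, 389.0], [375.0, 424.0]]) 0.18107780168785198
scene deck [ 140  233   72   78 1255] (((804.3348388671875, -118.07838439941406), (68.81723022460938, 243.42745971679688), 88.93612670898438), [[682.0, -150.0], [925.0, -155.0], [927.0, -86.0], [683.0, -81.0]]) 0.18422873678058238
scene deck [264 242  45  28 269] (((605.13232421875, 115.20675659179688), (47.30986404418945, 123.56854248046875), 5.323024272918701), [[576.0, 175.0], [587.0, 51.0], [634.0, 56.0], [623.0, 179.0]]) 0.18397320365996672
scene deck [ 152  250  146  140 4959] (((829.8775024414062, 69.29593658447266), (283.45648193359375, 284.3141174316406), 5.815844535827637), [[674.0, 196.0], [703.0, -86.0], [985.0, -58.0], [956.0, 225.0]]) 0.1880854783218468
scene deck [ 117  279  212  141 5652] (((833.7373046875, 72.73599243164062), (341.29144287109375, 416.1708679199219), 5.921540260314941), [[643.0, 262.0], [685.0, -152.0], [1025.0, -117.0], [982.0, 297.0
[... 2002 characters left out ...]
) 0.2218540547664695
side rim [296 144 126  46 585] (((830.9051513671875, 65.09010314941406), (303.1131591796875, 317.1752624511719), 5.531372547149658), [[665.0, 208.0], [695.0, -107.0], [997.0, -78.0], [966.0, 238.0]]) 0.21788780244732026
side tray [ 276  307  158  110 1851] (((431.2751159667969, -388.4499206542969), (171.17115783691406, 242.6461181640625), 82.7306137084961), [[300.0, -458.0], [541.0, -489.0], [562.0, -319.0], [322.0, -288.0]])
side sheet -0.12196988426397185 -0.254792773240812 989 1200 [ 0.36322006 -0.32097158  0.10005264] [ 0.52825036 -0.29736781  0.14177229]
side yellow 113 [[0.578, 0.054, 0.156], [0.595, 0.075, 0.169], [0.617, 0.119, 0.188]] [192.37168142 292.05309735]
```

```bash
cat >> h.py <<'E'
from scipy.spatial.transform import Rotation as Ro
def tool():
    s=bot.read_state(); return s,np.array(s['tool_pos']),Ro.from_rotvec(s['tcp_rot'])
def frame(x,y):
    x=np.array(x,float);x/=np.linalg.norm(x);y=np.array(y,float);y-=x*(x@y);y/=np.linalg.norm(y)
    return Ro.from_matrix(np.stack([x,y,np.cross(x,y)],1))
def delta(pos,R):
    s,p,r=tool(); rv=(r.inv()*R).as_rotvec()
    print("t",round(s['time'],2),"dp cm",(r.inv().apply(np.array(pos)-p)*100).round(2),"rv",rv.round(4),"deg",np.degrees(np.linalg.norm(rv)).round(1))
def show():
    s,p,r=tool(); print("t",round(s['time'],2),"p",p.round(4),"F",np.round(s['wrist_force'],1),"w",round(s['width'],3),"q",np.round(s['q'],2)); print(r.as_matrix().round(3).tolist())
a=np.radians(-7.2); SX=np.array([np.cos(a),np.sin(a),0]); SY=np.array([-np.sin(a),np.cos(a),0])
b=np.radians(5.75); PX=np.array([np.cos(b),np.sin(b),0]); PY=np.array([-np.sin(b),np.cos(b),0]); Zh=np.array([0,0,1.])
t=np.radians(33); NX=np.cos(t)*PX+np.sin(t)*Zh; NZ=-np.sin(t)*PX+np.cos(t)*Zh
SH=np.array([.4475,-.307,.090]); RIM=np.array([.685,.057,.221])
E
python3 - <<'E'
from h import *
show()
s,p,r=tool()
c=bot.get_calibration("wrist"); Rc=cv2.Rodrigues(c['rvec'])[0]; C=-Rc.T@c['tvec']
print("cam in tool",r.inv().apply(C-p), "cam z in tool", r.inv().apply(Rc[2]))
for sg in (1,-1):
    print(sg); delta(SH+[0,0,.105],frame([0,0,-1],sg*SY))
    delta(RIM+[0,0,.12],frame([0,0,-1],sg*PX))
    delta([.6,.087,.2],frame(-NZ,sg*PY))
E
```

```text
t 0.15 p [0.2481 0.627  0.206 ] F [-0.  -0.7 -0.3] w 0.997 q [ 1.16  0.26  1.61 -0.    1.27 -0.04]
[[-0.001, 0.368, 0.93], [-0.002, 0.93, -0.368], [-1.0, -0.002, -0.0]]
cam in tool [-0.16713356  0.00062642 -0.0749988 ] cam z in tool [9.55211027e-01 1.70253774e-04 2.95925439e-01]
1
t 0.15 dp cm [  1.25 -79.51  52.91] rv [-0.2512 -0.0003  0.0019] deg 14.4
t 0.15 dp cm [-13.43 -36.95  61.6 ] rv [1.0936e+00 1.0000e-03 1.7000e-03] deg 62.7
t 0.15 dp cm [  0.67 -37.27  52.59] rv [-0.4633 -0.5654  0.1392] deg 42.6
-1
t 0.15 dp cm [  1.25 -79.51  52.91] rv [2.8904e+00 2.7000e-03 4.0000e-04] deg 165.6
t 0.15 dp cm [-13.43 -36.95  61.6 ] rv [-2.048e+00 -2.000e-03  1.100e-03] deg 117.3
t 0.15 dp cm [  0.67 -37.27  52.59] rv [2.5679 0.1874 0.7614] deg 153.8
```

Run:
```python
from h import *
s,p,r=tool()
wp=[p[:2],[.42,.49],[.53,.31],[.56,.10],[.52,-.115],[.4475,-.307]]; z=[.206,.30,.32,.32,.30,.22]
for k in range(5):
    an=np.radians(68.4-33.1*k); R=frame([0,0,-1],[np.cos(an),np.sin(an),0])
    print((R.inv().apply([*(np.array(wp[k+1])-wp[k]),z[k+1]-z[k]])*100).round(1))
```

```text
[-9.4 -6.4 21. ]
[-2.  -1.4 21. ]
[ 0.   2.2 21.1]
[ 2.   7.6 20.5]
[ 8.  14.1 14.9]
```

```bash
python3 -m creep '[{"grip":8.5,"dp":[-3,-0.5,2],"rotation":[0.116,0,0]},{"grip":8.5,"dp":[-6,-1.6,5],"rotation":[0.232,0,0]},{"grip":8.5,"dp":[-8,-3,9],"rotation":[0.348,0,0]},{"grip":8.5,"dp":[-9,-4.5,13],"rotation":[0.464,0,0]},{"grip":8.5,"dp":[-9.4,-5.5,17],"rotation":[0.58,0,0]}]' 40
python3 - <<'E'
from h import *
show(); delta([.53,.31,.32],frame([0,0,-1],[np.cos(np.radians(2.2)),np.sin(np.radians(2.2)),0]))
E
```

```text
time: 0.57
tool_pos: [0.38, 0.519, 0.3029]
tcp_rot: [0.752, 1.437, -0.746]
wrist_force: [1.2, 1.7, -0.4]
width: 0.994
t 0.57 p [0.38   0.519  0.3029] F [ 1.2  1.7 -0.4] w 0.994 q [0.9  0.16 1.56 0.   1.42 0.29]
[[0.002, 0.82, 0.573], [0.003, 0.573, -0.82], [-1.0, 0.004, -0.001]]
t 0.57 dp cm [-1.74  0.33 25.72] rv [ 0.5714 -0.0022 -0.0031] deg 32.7
```

```bash
python3 -m creep '[{"grip":8.5,"dp":[-0.4,0,4],"rotation":[0.12,0,0]},{"grip":8.5,"dp":[-0.8,0,8],"rotation":[0.24,0,0]},{"grip":8.5,"dp":[-1.2,0,12],"rotation":[0.36,0,0]},{"grip":8.5,"dp":[-1.5,0,16],"rotation":[0.48,0,0]},{"grip":8.5,"dp":[-1.5,0,20],"rotation":[0.6,0,0]}]'
python3 - <<'E'
from h import *
show(); an=np.radians(-32); delta([.57,.14,.32],frame([0,0,-1],[np.cos(an),np.sin(an),0]))
E
```

```text
time: 0.98
tool_pos: [0.4953, 0.3542, 0.3156]
tcp_rot: [1.204, 1.213, -1.202]
wrist_force: [1.3, -0.1, -0.4]
width: 0.993
t 0.98 p [0.4953 0.3542 0.3156] F [ 1.3 -0.1 -0.4] w 0.993 q [0.58 0.09 1.61 0.   1.44 0.57]
[[0.001, 1.0, 0.008], [0.001, 0.008, -1.0], [-1.0, 0.001, -0.001]]
t 0.98 dp cm [-0.44  7.29 21.48] rv [ 0.5667 -0.0008 -0.0007] deg 32.5
```

```bash
python3 -m creep '[{"grip":8.5,"dp":[0,1.5,3.8],"rotation":[0.12,0,0]},{"grip":8.5,"dp":[0,2.7,7.7],"rotation":[0.24,0,0]},{"grip":8.5,"dp":[0,3.7,11.7],"rotation":[0.36,0,0]},{"grip":8.5,"dp":[0,4.3,15.8],"rotation":[0.48,0,0]},{"grip":8.5,"dp":[0,4.7,19.9],"rotation":[0.6,0,0]}]'
python3 - <<'E'
from h import *
show(); an=np.radians(-65); delta([.53,-.06,.30],frame([0,0,-1],[np.cos(an),np.sin(an),0]))
E
```

```text
time: 1.4
tool_pos: [0.5443, 0.1554, 0.3144]
tcp_rot: [1.63, 0.868, -1.631]
wrist_force: [0.8, 0.9, -0.6]
width: 0.994
t 1.4 p [0.5443 0.1554 0.3144] F [ 0.8  0.9 -0.6] w 0.994 q [ 0.23  0.01  1.7  -0.    1.44  0.83]
[[-0.0, 0.83, -0.558], [-0.0, -0.558, -0.83], [-1.0, -0.0, 0.0]]
t 1.4 dp cm [ 1.45 10.83 18.67] rv [5.425e-01 5.000e-04 1.000e-04] deg 31.1
```

```bash
python3 -m creep '[{"grip":8.5,"dp":[0,2,3.6],"rotation":[0.12,0,0]},{"grip":8.5,"dp":[0,4,7.2],"rotation":[0.24,0,0]},{"grip":8.5,"dp":[0.5,6.2,10.7],"rotation":[0.36,0,0]},{"grip":8.5,"dp":[1,8.5,14],"rotation":[0.48,0,0]},{"grip":8.5,"dp":[1.4,11,17.2],"rotation":[0.6,0,0]}]'
python3 - <<'E'
from h import *
show(); delta([.4475,-.307,.23],frame([0,0,-1],-SY))
E
```

```text
time: 1.82
tool_pos: [0.5397, -0.0485, 0.3006]
tcp_rot: [2.014, 0.386, -2.014]
wrist_force: [1.6, 0.9, 0.0]
width: 0.994
t 1.82 p [ 0.5397 -0.0485  0.3006] F [1.6 0.9 0. ] w 0.994 q [-0.14 -0.03  1.76  0.    1.41  1.06]
[[-0.0, 0.37, -0.929], [0.0, -0.929, -0.37], [-1.0, -0.0, 0.0]]
t 1.82 dp cm [ 7.06 20.6  18.13] rv [5.046e-01 1.000e-04 1.000e-04] deg 28.9
```

```bash
python3 -m creep '[{"grip":8.5,"dp":[0,3,2.6],"rotation":[0.12,0,0]},{"grip":8.5,"dp":[0.5,6,5.2],"rotation":[0.24,0,0]},{"grip":8.5,"dp":[1,9,7.8],"rotation":[0.36,0,0]},{"grip":8.5,"dp":[2,12,10.3],"rotation":[0.44,0,0]},{"grip":8.5,"dp":[3,14.8,12.8],"rotation":[0.49,0,0]}]'
python3 - <<'E'
from h import *
show(); delta([.4475,-.307,.23],frame([0,0,-1],-SY))
E
```

```text
time: 2.23
tool_pos: [0.4768, -0.2339, 0.2709]
tcp_rot: [-2.166, 0.119, 2.164]
wrist_force: [-0.1, -0.0, 0.8]
width: 0.994
t 2.23 p [ 0.4768 -0.2339  0.2709] F [-0.1 -0.   0.8] w 0.994 q [-0.5  -0.05  1.83 -0.    1.36  1.18]
[[0.001, -0.109, -0.994], [-0.001, -0.994, 0.109], [-1.0, 0.0, -0.001]]
t 2.23 dp cm [4.09 7.59 2.12] rv [ 0.0164 -0.001  -0.0005] deg 0.9
```

```bash
python3 -m creep '[{"grip":8.5,"dp":[1,3,1],"rotation":[0.016,0,0]},{"grip":8.5,"dp":[2,6,1.8],"rotation":[0.016,0,0]},{"grip":8.5,"dp":[3,7.2,2.1],"rotation":[0.016,0,0]},{"grip":8.5,"dp":[3.5,7.3,2.1],"rotation":[0.016,0,0]}]'
python3 - <<'E'
from h import *
show(); delta([.4475,-.307,.23],frame([0,0,-1],-SY))
c,p,W=shoot("wrist","w1")
E
```

```text
time: 2.57
tool_pos: [0.4472, -0.304, 0.234]
tcp_rot: [-2.154, 0.134, 2.159]
wrist_force: [-0.3, 1.3, 0.0]
width: 0.995
t 2.57 p [ 0.4472 -0.304   0.234 ] F [-0.3  1.3  0. ] w 0.995 q [-0.64 -0.01  1.86 -0.    1.29  1.05]
[[-0.002, -0.125, -0.992], [0.001, -0.992, 0.125], [-1.0, -0.001, 0.002]]
t 2.57 dp cm [ 0.4   0.29 -0.07] rv [0.0008 0.0023 0.0007] deg 0.1
```

View pics/w1.png

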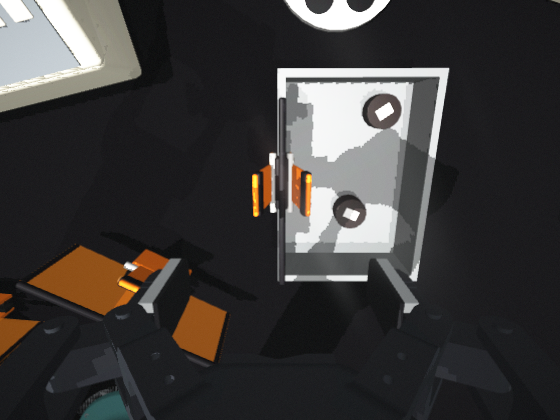

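The wrist view shows the shield edge-on at column 282 (rows 98–282), with handles at (256,195) and (306,193), roughly midway between the fingers.

Run:
```python
from h import *
z=np.load("pics/w1.npz"); W=z['W'];p=z['p']
L=(W-SH)@np.stack([SX,SY,Zh],1)
hsv=cv2.cvtColor(p,cv2.COLOR_RGB2HSV)
top=(abs(L[...,1])<.02)&(L[...,2]>.045)&(L[...,2]<.065)&(abs(L[...,0])<.12)
w=L[top]; print("top",top.sum(),np.percentile(w,[1,50,99],axis=0).round(4).tolist(), "slope",np.polyfit(w[:,0],w[:,1],1))
h=(abs(L[...,1])<.05)&(L[...,2]>.03)&(L[...,2]<.052)&(abs(L[...,0])<.12)&(hsv[...,1]>150)&(hsv[...,2]>150)
for s in (-1,1):
    m=h&(L[...,1]*s>.01); w=L[m]; print("h",s,m.sum(),np.percentile(w,[1,50,99],axis=0).round(4).tolist())
```

```text
top 1316 [[-0.0817, -0.0032, 0.0529], [0.0093, 0.0, 0.055], [0.0824, 0.0028, 0.0568]] slope [ 3.6731441e-03 -2.3983433e-05]
h -1 191 [[-0.0183, -0.0256, 0.0385], [0.0026, -0.0235, 0.0418], [0.0195, -0.0218, 0.0434]]
h 1 214 [[-0.019, 0.0219, 0.0394], [0.0003, 0.0242, 0.0418], [0.0194, 0.0265, 0.0435]]
```

```bash
python3 -m creep '[{"grip":8.5,"dp":[2,0.2,0],"rotation":[0,0.002,0]},{"grip":8.5,"dp":[4,0.2,0],"rotation":[0,0.002,0]},{"grip":8.5,"dp":[6,0.2,0],"rotation":[0,0.002,0]},{"grip":8.5,"dp":[8,0.2,0],"rotation":[0,0.002,0]},{"grip":8.5,"dp":[9,0.2,0],"rotation":[0,0.002,0]}]'
python3 - <<'E'
from h import *
show(); delta([.4475,-.307,.115],frame([0,0,-1],-SY))
E
```

```text
time: 3.03
tool_pos: [0.4484, -0.3017, 0.1436]
tcp_rot: [-2.158, 0.126, 2.159]
wrist_force: [-0.3, -0.2, -1.8]
width: 0.998
t 3.03 p [ 0.4484 -0.3017  0.1436] F [-0.3 -0.2 -1.8] w 0.998 q [-0.64  0.06  1.96  0.    1.12  1.05]
[[-0.0, -0.119, -0.993], [0.003, -0.993, 0.119], [-1.0, -0.002, 0.001]]
t 3.03 dp cm [2.86 0.55 0.03] rv [0.0062 0.0007 0.0025] deg 0.4
```

```bash
python3 -m creep '[{"grip":8.5,"dp":[1,0.4,0],"rotation":[0.005,0,0.002]},{"grip":8.5,"dp":[2,0.4,0],"rotation":[0.005,0,0.002]},{"grip":8.5,"dp":[2.6,0.4,0],"rotation":[0.005,0,0.002]},{"grip":8.5,"dp":[2.7,0.4,0],"rotation":[0.005,0,0.002]},{"grip":8.5,"dp":[2.7,0.4,0],"rotation":[0.005,0,0.002]}]'
python3 - <<'E'
from h import *
show(); delta([.4475,-.307,.115],frame([0,0,-1],-SY))
E
```

```text
time: 3.45
tool_pos: [0.4485, -0.3082, 0.119]
tcp_rot: [-2.159, 0.138, 2.155]
wrist_force: [0.7, -0.3, 0.3]
width: 0.994
t 3.45 p [ 0.4485 -0.3082  0.119 ] F [ 0.7 -0.3  0.3] w 0.994 q [-0.65  0.09  1.98 -0.    1.07  1.05]
[[0.002, -0.126, -0.992], [-0.002, -0.992, 0.126], [-1.0, 0.002, -0.002]]
t 3.45 dp cm [ 0.4  -0.11  0.12] rv [-0.0005 -0.002  -0.0019] deg 0.2
```

```bash
python3 -m creep '[{"grip":8.5,"dp":[0.3,-0.05,0.1],"rotation":[0,0,0]},{"grip":8.5,"dp":[0.3,-0.05,0.1],"rotation":[0,0,0]},{"grip":5.5,"dp":[0.3,-0.05,0.1],"rotation":[0,0,0]},{"grip":4.5,"dp":[0.3,-0.05,0.1],"rotation":[0,0,0]},{"grip":3.5,"dp":[0.3,-0.05,0.1],"rotation":[0,0,0]}]' 40
python3 -c "from h import *; show()"
```

```text
time: 3.87
tool_pos: [0.4476, -0.3079, 0.1164]
tcp_rot: [-2.16, 0.139, 2.155]
wrist_force: [-0.4, -0.5, 0.9]
width: 0.598
t 3.87 p [ 0.4476 -0.3079  0.1164] F [-0.4 -0.5  0.9] w 0.598 q [-0.65  0.09  1.98 -0.    1.07  1.05]
[[0.002, -0.126, -0.992], [-0.003, -0.992, 0.126], [-1.0, 0.002, -0.003]]
```

```bash
python3 -m creep '[{"grip":2,"dp":[0,0,0],"rotation":[0,0,0]},{"grip":2,"dp":[0,0,0],"rotation":[0,0,0]},{"grip":2,"dp":[0,0,0],"rotation":[0,0,0]},{"grip":2,"dp":[0,0,0],"rotation":[0,0,0]},{"grip":2,"dp":[0,0,0],"rotation":[0,0,0]}]' 40
python3 -c "from h import *; show(); shoot('wrist','w2')"
```

```text
time: 4.28
tool_pos: [0.4474, -0.3076, 0.1159]
tcp_rot: [-2.159, 0.139, 2.155]
wrist_force: [-0.4, 0.4, 0.0]
width: 0.236
t 4.28 p [ 0.4474 -0.3076  0.1159] F [-0.4  0.4  0. ] w 0.236 q [-0.65  0.09  1.98 -0.    1.07  1.05]
[[0.002, -0.126, -0.992], [-0.002, -0.992, 0.126], [-1.0, 0.002, -0.002]]
```

View pics/w2.png

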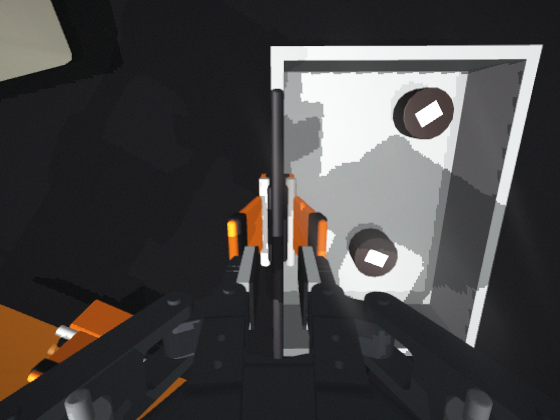

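Run:
```python
from h import *
z=np.load("pics/w2.npz"); W=z['W'];p=z['p']
crop("w2c",p,200,150,360,330,4)
L=(W-SH)@np.stack([SX,SY,Zh],1)
for u,v in ((233,230),(233,250),(322,235),(322,250),(250,255),(306,255),(246,285),(312,285),(262,190),(262,255),(292,255),(277,120),(277,240),(277,330)):
    print(u,v,p[v,u],(L[v,u]*1000).round(1))
```

```text
233 230 [255 223  60] [14.8 23.8 41.3]
233 250 [240 125  29] [ 3.9 24.1 42.9]
322 235 [238 132  55] [ 12.  -23.7  41.7]
322 250 [236 132  63] [  3.  -24.1  41.2]
250 255 [135 138 140] [11.4 12.9 64. ]
306 255 [136 139 140] [ 11.3 -13.2  63.8]
246 285 [198 201 201] [10.3 12.5 87.7]
312 285 [189 190 191] [ 10.8 -13.3  88.5]
262 190 [255 255 254] [24.4 10.5 -6.5]
262 255 [254 254 254] [-24.5  11.3  -7.9]
292 255 [231 231 228] [-24.6 -10.4  -8.2]
277 120 [82 80 84] [71.8  0.3 55.9]
277 240 [28 27 30] [15.2  0.3 55.3]
277 330 [75 71 76] [-36.7   0.4  56.2]
```

View pics/w2c.png

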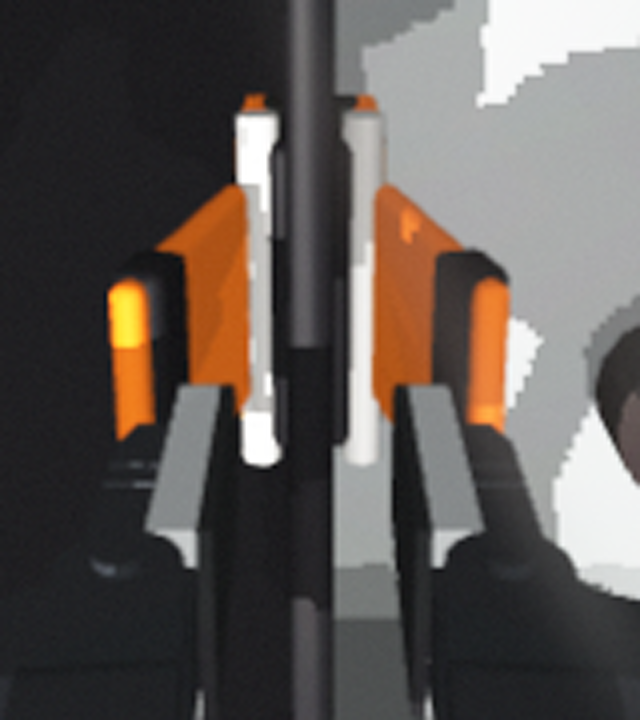

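Run:
```python
from h import *
s,tp,r=tool()
z=np.load("pics/w2.npz"); W=z['W'];p=z['p']
T=r.inv().apply((W-tp).reshape(-1,3)).reshape(W.shape)
for v in range(242,330,6):
    u=int(round(253-(v-247)*0.18)); print(u,v,p[v,u],(T[v,u]*1000).round(1), (T[v,u+6]*1000).round(1))
c=bot.get_calibration('wrist')
ax=[tp+r.apply([x,0,0]) for x in (-.06,-.03,-.005,0,.014)]
print(proj(c,ax).round(1)); print(proj(c,[tp+r.apply([.014,y,zz]) for y in(-.01,.01) for zz in (-.011,.011)]).round(1))
```

```text
254 242 [195  93  23] [ 14.6 -15.9   5.7] [ 25.8 -12.8  10.7]
253 248 [134 137 138] [-31.  -12.6 -11.7] [ 24.4 -13.5  14.6]
252 254 [134 139 140] [-37.3 -12.6 -11.6] [-31.5 -10.2  -8.7]
251 260 [133 138 138] [-44.1 -12.5 -12. ] [-38.8 -10.2  -9.3]
250 266 [135 138 139] [-47.6 -12.6 -11. ] [-44.8 -10.2  -9.4]
248 272 [133 137 138] [-53.6 -12.9 -11.5] [-54.  -10.4 -11.7]
247 278 [135 138 140] [-58.7 -12.8 -11.7] [-58.5 -10.4 -11.6]
246 284 [197 201 201] [-61.4 -13.  -10.6] [-61.2 -10.7 -10.5]
245 290 [69 70 72] [-68.9 -12.5 -12.8] [-61.7 -11.1  -8.1]
244 296 [32 34 35] [-71.9 -12.6 -12.2] [-61.7 -11.5  -5.4]
243 302 [31 34 36] [-76.3 -12.5 -12.8] [-64.  -11.8  -4.2]
242 308 [31 33 35] [-79.8 -12.4 -13. ] [-67.5 -11.8  -4. ]
241 314 [30 32 33] [-81.9 -12.5 -12.2] [-70.4 -11.9  -3.5]
240 320 [32 34 36] [-92.2 -11.4 -17.8] [-70.9 -12.3  -1.3]
239 326 [32 34 34] [-94.2 -11.5 -17.5] [-88.  -10.6 -12.4]
[[279.  305. ]
 [278.8 268.5]
 [278.7 247. ]
 [278.7 243.4]
 [278.7 234.2]]
[[262.8 218. ]
 [263.3 249.9]
 [294.6 218. ]
 [294.  249.9]]
```

Run:
```python
from h import *
s,tp,r=tool()
c,p,W=shoot('side','s1')
q=proj(c,[tp+r.apply([x,0,0]) for x in (-.05,-.03,0,.014)]).round(1); print(q)
crop('s1c',p,240,180,440,360,4)
```

```text
[[337.  285. ]
 [336.1 293.2]
 [334.9 305. ]
 [334.3 310.4]]
```

View pics/s1c.png

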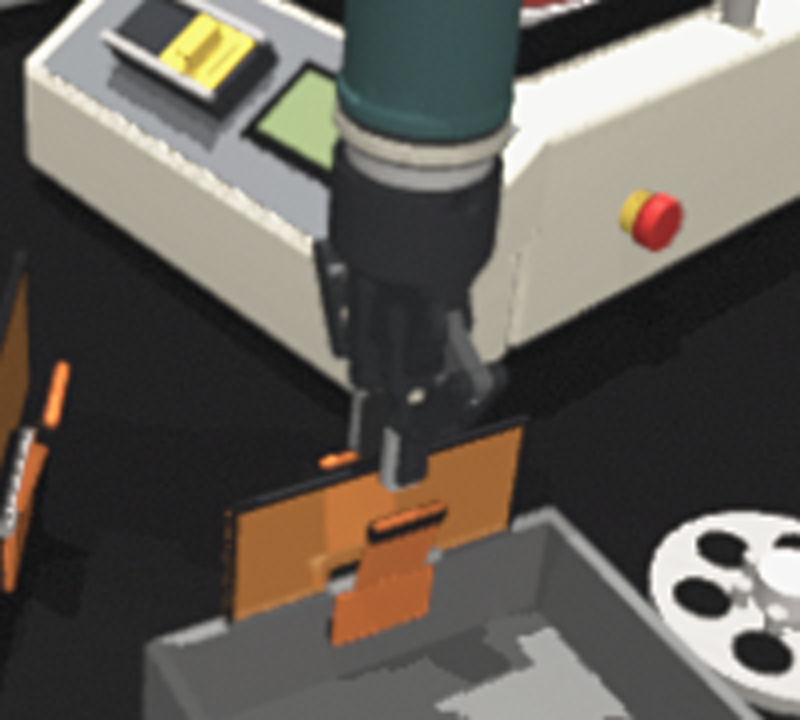

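The side crop and wrist depth agree: the fingers closed above the handles. The real fingertips are about 29 mm behind the reported TCP instead of 14 mm ahead, so there is a 43 mm offset along tool x. Nothing was disturbed. I'll open, go 43 mm lower and pinch again.

```bash
python3 -m creep '[{"grip":8.5,"dp":[0,0,0],"rotation":[0,0,0]},{"grip":8.5,"dp":[0,0,0],"rotation":[0,0,0]},{"grip":8.5,"dp":[0,0,0],"rotation":[0,0,0]},{"grip":8.5,"dp":[0,0,0],"rotation":[0,0,0]},{"grip":8.5,"dp":[0,0,0],"rotation":[0,0,0]}]' 40
python3 - <<'E'
from h import *
show()
c,p,W=shoot('wrist','w3'); s,tp,r=tool()
T=r.inv().apply((W-tp).reshape(-1,3)).reshape(W.shape)
for n,sg in(("L",-1),("R",1)):
    m=(T[...,0]>-.1)&(T[...,0]<0)&(T[...,1]*sg>.036)&(T[...,1]*sg<.062)&(abs(T[...,2])<.02)
    print(n,m.sum(),(np.nanpercentile(T[m],[1,50,99],axis=0)*1000).round(1).tolist())
E
```

```text
time: 4.8
tool_pos: [0.4474, -0.3077, 0.116]
tcp_rot: [-2.159, 0.139, 2.155]
wrist_force: [1.3, 0.2, 0.0]
width: 0.925
t 4.8 p [ 0.4474 -0.3077  0.116 ] F [1.3 0.2 0. ] w 0.925 q [-0.65  0.09  1.98 -0.    1.07  1.05]
[[0.002, -0.126, -0.992], [-0.002, -0.992, 0.126], [-1.0, 0.002, -0.002]]
L 8244 [[-99.6, -61.8, -14.4], [-86.6, -50.4, -7.6], [-38.7, -37.5, 10.5]]
R 8464 [[-99.6, 37.2, -14.4], [-86.9, 50.2, -7.6], [-38.6, 61.7, 10.5]]
```

View pics/w3.png

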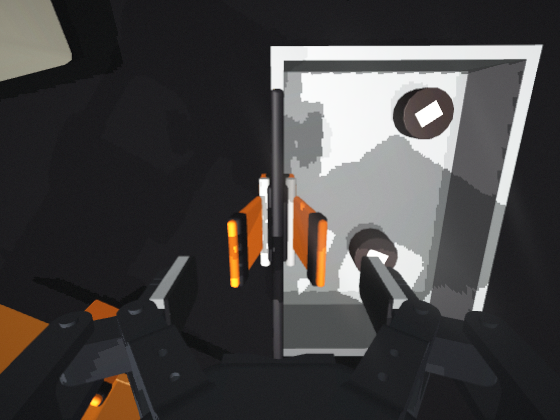

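The wrist view shows the pads open outside the handles (handles at columns 235 and 320, pads at 170 and 385), so the way down is clear.

```bash
python3 -m creep '[{"grip":8.5,"dp":[1.5,0,0],"rotation":[0,0,0]},{"grip":8.5,"dp":[3,0,0],"rotation":[0,0,0]},{"grip":8.5,"dp":[4.2,0,0],"rotation":[0,0,0]},{"grip":8.5,"dp":[4.6,0,0],"rotation":[0,0,0]},{"grip":8.5,"dp":[4.6,0,0],"rotation":[0,0,0]}]' 40
python3 -m creep '[{"grip":5.5,"dp":[0,0,0],"rotation":[0,0,0]},{"grip":4,"dp":[0,0,0],"rotation":[0,0,0]},{"grip":2,"dp":[0,0,0],"rotation":[0,0,0]},{"grip":2,"dp":[0,0,0],"rotation":[0,0,0]},{"grip":2,"dp":[0,0,0],"rotation":[0,0,0]}]' 40
python3 -m creep '[{"grip":2,"dp":[0,0,0],"rotation":[0,0,0]},{"grip":2,"dp":[0,0,0],"rotation":[0,0,0]},{"grip":2,"dp":[0,0,0],"rotation":[0,0,0]},{"grip":2,"dp":[0,0,0],"rotation":[0,0,0]}]' 40
python3 -c "from h import *; show(); shoot('wrist','w4')"
```

```text
time: 5.27
tool_pos: [0.4463, -0.3069, 0.0683]
tcp_rot: [-2.155, 0.137, 2.157]
wrist_force: [-0.7, -0.2, 0.9]
width: 0.998
time: 5.68
tool_pos: [0.4495, -0.3092, 0.0731]
tcp_rot: [-2.165, 0.141, 2.152]
wrist_force: [0.8, 0.1, 3.1]
width: 0.335
time: 6.02
tool_pos: [0.4495, -0.3092, 0.073]
tcp_rot: [-2.165, 0.142, 2.152]
wrist_force: [-1.2, 0.2, 9.1]
width: 0.336
t 6.02 p [ 0.4495 -0.3092  0.073 ] F [-1.2  0.2  9.1] w 0.336 q [-0.65  0.14  2.02 -0.    0.98  1.05]
[[0.006, -0.126, -0.992], [-0.005, -0.992, 0.126], [-1.0, 0.004, -0.007]]
```

View pics/w4.png

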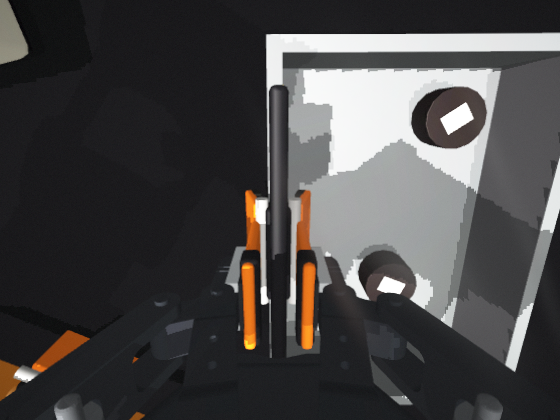

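The wrist view shows both handles upright between the pads (opening 28.6 mm), so the clip is fully squeezed. Lifting.

```bash
python3 -m creep '[{"grip":2,"dp":[-1,0,0],"rotation":[0,0,0]},{"grip":2,"dp":[-2.5,0,0],"rotation":[0,0,0]},{"grip":2,"dp":[-4.5,0,0],"rotation":[0,0,0]},{"grip":2,"dp":[-7,0,0],"rotation":[0,0,0]},{"grip":2,"dp":[-10,0,0],"rotation":[0,0,0]}]' 40
python3 - <<'E'
from h import *
show(); c,p,W=shoot('side','s2'); crop('s2c',p,200,130,440,380,2.4)
R=frame([0,0,-1],PX); delta([.58,-.12,.34],R); delta(RIM+[0,0,.12],R)
E
```

```text
time: 6.48
tool_pos: [0.4459, -0.3065, 0.1697]
tcp_rot: [-2.155, 0.136, 2.158]
wrist_force: [-0.2, -0.4, -1.9]
width: 0.337
t 6.48 p [ 0.4459 -0.3065  0.1697] F [-0.2 -0.4 -1.9] w 0.337 q [-0.65  0.04  1.93 -0.    1.17  1.05]
[[-0.001, -0.126, -0.992], [-0.0, -0.992, 0.126], [-1.0, 0.0, 0.001]]
t 6.53 dp cm [-16.24 -20.33 -10.68] rv [-1.7973e+00 -1.1000e-03 -1.3000e-02] deg 103.0
t 6.53 dp cm [-16.38 -39.21 -18.87] rv [-1.7973e+00 -1.1000e-03 -1.3000e-02] deg 103.0
```

View pics/s2c.png

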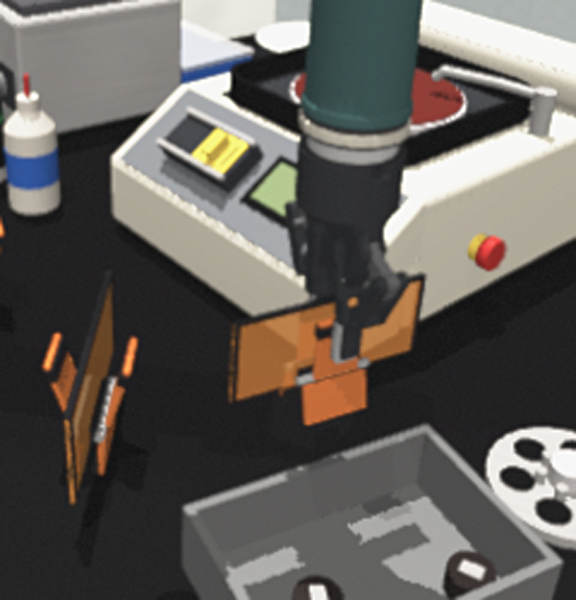

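The side view shows the shield lifted clear of the tray and held level. I'll carry it to the rim, rising and turning on the way.

```bash
python3 -m creep '[{"grip":2,"dp":[-3,-1,-0.5],"rotation":[-0.11,0,0]},{"grip":2,"dp":[-6,-3,-1.5],"rotation":[-0.22,0,-0.001]},{"grip":2,"dp":[-9,-5.5,-3],"rotation":[-0.34,0,-0.001]},{"grip":2,"dp":[-11.5,-8.5,-5],"rotation":[-0.46,0,-0.002]},{"grip":2,"dp":[-13,-11.5,-7],"rotation":[-0.58,0,-0.003]}]' 40
python3 - <<'E'
from h import *
show(); 
R=frame([0,0,-1],PX); delta([.635,.03,.31],R)
E
```

```text
time: 6.95
tool_pos: [0.5321, -0.202, 0.3041]
tcp_rot: [1.971, 0.455, -1.961]
wrist_force: [0.3, -0.8, -1.8]
width: 0.335
t 6.95 p [ 0.5321 -0.202   0.3041] F [ 0.3 -0.8 -1.8] w 0.335 q [-0.41  0.01  1.71  0.    1.41  0.71]
[[0.006, 0.442, -0.897], [-0.002, -0.897, -0.442], [-1.0, 0.004, -0.004]]
t 6.95 dp cm [ -0.57 -16.25 -19.49] rv [-1.2132 -0.0013 -0.0061] deg 69.5
```

```bash
python3 -m creep '[{"grip":2,"dp":[0,-2,-2.3],"rotation":[-0.12,0,0]},{"grip":2,"dp":[0,-4,-4.8],"rotation":[-0.24,0,0]},{"grip":2,"dp":[-0.3,-6,-7.5],"rotation":[-0.36,0,0]},{"grip":2,"dp":[-0.5,-8,-10.2],"rotation":[-0.48,0,-0.002]},{"grip":2,"dp":[-0.6,-10,-13],"rotation":[-0.6,0,-0.003]}]' 40
python3 - <<'E'
from h import *
show(); 
R=frame([0,0,-1],PX); delta([.68,.056,.31],R)
E
```

```text
time: 7.37
tool_pos: [0.6043, -0.0536, 0.3068]
tcp_rot: [1.577, 0.925, -1.574]
wrist_force: [0.2, -0.4, -2.0]
width: 0.331
t 7.37 p [ 0.6043 -0.0536  0.3068] F [ 0.2 -0.4 -2. ] w 0.331 q [-0.13  0.09  1.62  0.    1.43  0.38]
[[-0.0, 0.872, -0.489], [0.003, -0.489, -0.872], [-1.0, -0.001, -0.002]]
t 7.37 dp cm [ -0.29   1.24 -13.26] rv [-0.6114 -0.0026  0.0008] deg 35.0
```

```bash
python3 -m creep '[{"grip":2,"dp":[0,0.4,-2.6],"rotation":[-0.12,0,0]},{"grip":2,"dp":[0,0.7,-5.4],"rotation":[-0.24,0,0]},{"grip":2,"dp":[0,0.9,-8],"rotation":[-0.36,-0.001,0]},{"grip":2,"dp":[0,1,-10],"rotation":[-0.48,-0.001,0]},{"grip":2,"dp":[0,1.1,-11.5],"rotation":[-0.6,-0.002,0]}]' 40
python3 -m creep '[{"grip":2,"dp":[0,0,0],"rotation":[-0.01,0,0]},{"grip":2,"dp":[0,0,0],"rotation":[-0.01,0,0]}]' 40
python3 - <<'E'
from h import *
show(); 
R=frame([0,0,-1],PX); delta(RIM+[0,0,.09],R)
s,tp,r=tool()
c,p,W=shoot('scene','c2'); crop('c2c',p,180,150,380,320,4)
c,p,W=shoot('side','s3')
c,p,W=shoot('wrist','w5')
E
```

```text
time: 7.78
tool_pos: [0.671, 0.0414, 0.3061]
tcp_rot: [1.143, 1.253, -1.143]
wrist_force: [-0.2, -0.5, -1.4]
width: 0.335
time: 7.95
tool_pos: [0.6703, 0.0401, 0.3059]
tcp_rot: [1.14, 1.254, -1.142]
wrist_force: [0.3, -0.4, -1.6]
width: 0.335
t 7.95 p [0.6703 0.0401 0.3059] F [ 0.3 -0.4 -1.6] w 0.335 q [ 0.02  0.22  1.48  0.    1.44 -0.07]
[[-0.002, 0.996, 0.093], [0.001, 0.093, -0.996], [-1.0, -0.002, -0.001]]
t 7.95 dp cm [-0.51  1.62 -1.55] rv [-0.0073 -0.0007  0.0021] deg 0.4
```

View pics/w5.png

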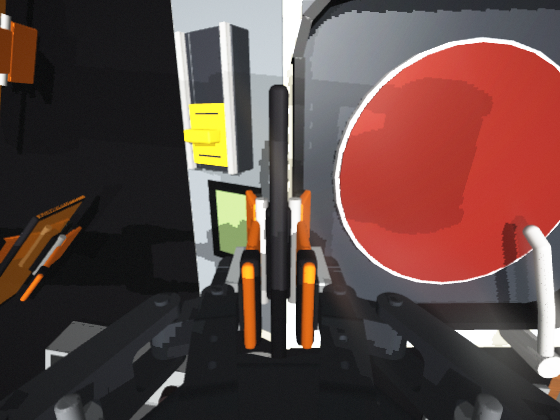

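View pics/s3.png

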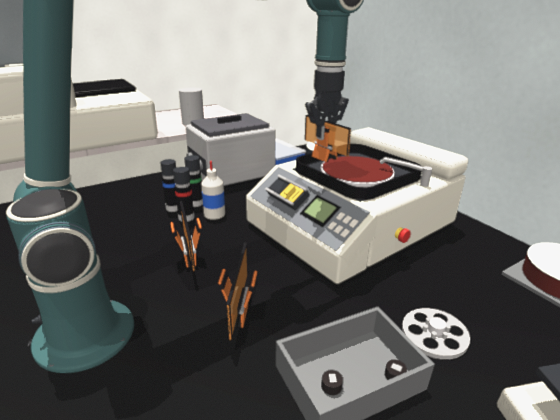

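View pics/c2c.png

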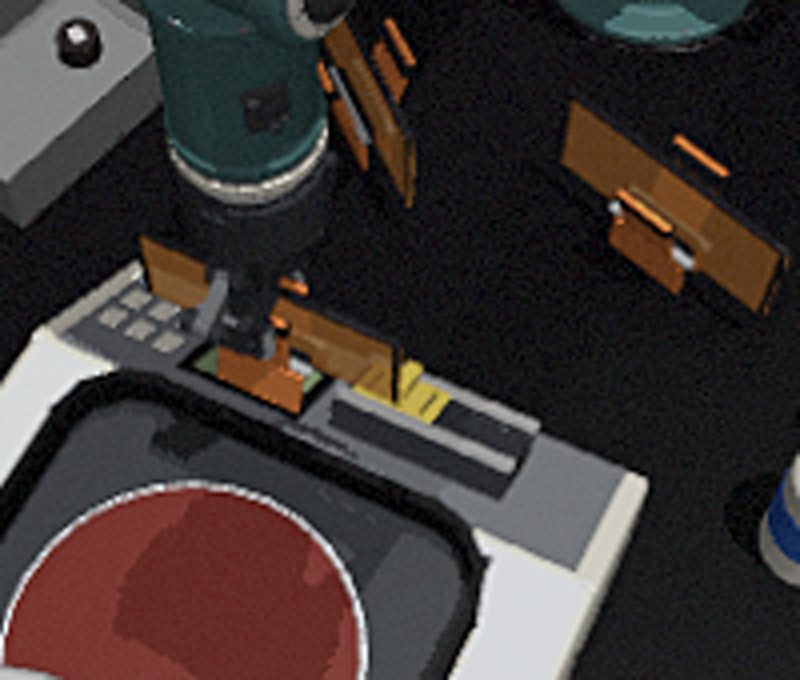

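The wrist view shows the rim front just right of the sheet (column ~297 at rows 0–60), with the yellow lock at (207,135). I'll measure rim and shield in this one frame so camera bias cancels.

Run:
```python
from h import *
z=np.load("pics/w5.npz"); W=z['W'];p=z['p']
L=(W-RIM)@np.stack([PX,PY,Zh],1)
rim=(abs(L[...,0])<.03)&(abs(L[...,1])<.12)&(abs(L[...,2])<.006)
print("rim",rim.sum()); w=L[rim]
for lo in np.arange(-.12,.12,.02):
    k=(w[:,1]>=lo)&(w[:,1]<lo+.02)
    if k.sum()>5: print(round(lo,2),k.sum(),(np.percentile(w[k],[2,50,98],axis=0)*1000).round(1).tolist())
# sheet top edge
s,tp,r=tool()
T=(W-tp)@np.stack([PX,PY,Zh],1)
top=(abs(T[...,0])<.02)&(abs(T[...,1])<.11)&(T[...,2]>.06)&(T[...,2]<.085)&(p.max(-1)<110)
w=T[top];print("top",top.sum(),(np.percentile(w,[1,50,99],axis=0)*1000).round(1).tolist(),np.polyfit(w[:,1],w[:,0],1),np.polyfit(w[:,1],w[:,2],1))
k=w[:,1]>.03; print((np.percentile(w[k],[5,50,95],axis=0)*1000).round(1).tolist())
# bowl whole rim from scene for centre
for n in('scene0','side0'):
    V=np.load(f'pics/{n}.npz')['W']; L=(V-RIM)@np.stack([PX,PY,Zh],1)
    m=(abs(L[...,2])<.005)&(L[...,0]>-.03)&(L[...,0]<.32)&(abs(L[...,1])<.17)
    w=L[m]
    f=w[(abs(w[:,1])<.08)&(w[:,0]<.03)]; print(n,"front",len(f),(np.percentile(f,[2,50,98],axis=0)*1000).round(1).tolist(),np.polyfit(f[:,1],f[:,0],1))
    for sg in(1,-1):
        g=w[(w[:,1]*sg>.12)&(w[:,0]>.05)&(w[:,0]<.24)]; 
        if len(g)>5: print(" side",sg,len(g),(np.percentile(g,[2,50,98],axis=0)*1000).round(1).tolist(),np.polyfit(g[:,0],g[:,1],1))
```

```text
rim 1805
-0.02 85 [[-2.6, -10.2, -0.7], [0.1, -3.7, 0.4], [5.1, -0.1, 1.9]]
0.0 234 [[-2.7, 0.6, -0.9], [1.1, 10.1, 0.3], [5.0, 19.2, 1.6]]
0.02 244 [[-2.8, 20.2, -1.2], [1.2, 29.8, 0.4], [4.7, 39.4, 1.9]]
0.04 285 [[-2.8, 40.1, -2.6], [1.1, 50.2, 0.2], [5.2, 59.3, 1.6]]
0.06 305 [[-2.8, 60.1, -4.6], [0.9, 69.9, 0.3], [4.8, 79.8, 1.8]]
0.08 313 [[-3.2, 80.5, -5.5], [0.7, 90.4, 0.2], [4.9, 99.8, 1.6]]
0.1 339 [[-2.5, 100.6, -1.4], [2.7, 110.0, 0.3], [8.3, 119.5, 1.7]]
top 6220 [[-19.4, -13.9, 61.3], [1.3, 26.3, 71.5], [19.3, 81.7, 82.3]] [ 0.02442925 -0.00013479] [0.01607146 0.07063537]
[[-1.0, 33.2, 70.0], [1.6, 59.1, 71.4], [4.0, 80.4, 72.6]]
scene0 front 214 [[-2.8, -75.5, -4.7], [1.5, 5.1, -1.5], [6.0, 76.2, 1.7]] [0.00097017 0.00169305]
 side 1 313 [[55.8, 143.1, -3.9], [152.2, 147.3, -0.7], [236.4, 151.4, 2.8]] [-0.00371902  0.14788408]
 side -1 263 [[55.4, -150.2, -4.4], [142.9, -144.8, -0.9], [232.8, -140.1, 2.6]] [ 0.00734479 -0.14592165]
side0 front 85 [[-5.3, -76.8, -4.9], [-1.5, -7.9, -3.0], [5.2, 73.5, -0.5]] [-0.00489211 -0.00068848]
 side 1 68 [[57.0, 136.3, -4.9], [139.4, 143.2, -3.2], [233.8, 150.4, -1.3]] [0.01071125 0.14153783]
 side -1 111 [[53.7, -152.9, -4.9], [137.2, -148.7, -2.7], [232.5, -143.2, -1.0]] [-0.01375649 -0.1464842 ]
```

Run:
```python
from h import *
z=np.load("pics/w5.npz"); W=z['W'];p=z['p']
s,tp,r=tool(); T=(W-tp)@np.stack([PX,PY,Zh],1)
top=(abs(T[...,0]-.0016)<.005)&(T[...,1]>.025)&(T[...,1]<.11)&(T[...,2]>.066)&(T[...,2]<.077)
w=T[top];print(top.sum(),np.polyfit(w[:,1],w[:,0],1),np.polyfit(w[:,1],w[:,2],1),w[:,1].max())
delta(RIM-.0005*PX+[0,0,.06],frame([0,0,-1],PX))
```

```text
3314 [0.00803269 0.00122707] [-0.00876419  0.07182411] 0.08339537729592038
t 8.1 dp cm [ 2.54  1.62 -1.7 ] rv [-0.0096 -0.0006  0.0014] deg 0.6
```

```bash
python3 -m creep '[{"grip":2,"dp":[0,0.8,-0.9],"rotation":[-0.009,0,0]},{"grip":2,"dp":[0.5,1.5,-1.6],"rotation":[-0.009,0,0]},{"grip":2,"dp":[1.2,1.6,-1.7],"rotation":[-0.009,0,0]},{"grip":2,"dp":[1.9,1.6,-1.7],"rotation":[-0.009,0,0]},{"grip":2,"dp":[1.9,1.6,-1.7],"rotation":[-0.009,0,0]}]' 40
python3 - <<'E'
from h import *
show(); delta(RIM-.0005*PX+[0,0,.003],frame([0,0,-1],PX))
E
```

```text
time: 8.52
tool_pos: [0.6835, 0.0579, 0.284]
tcp_rot: [1.131, 1.261, -1.137]
wrist_force: [-0.3, -0.2, -3.1]
width: 0.335
t 8.52 p [0.6835 0.0579 0.284 ] F [-0.3 -0.2 -3.1] w 0.335 q [ 0.05  0.25  1.48  0.    1.42 -0.05]
[[-0.006, 0.995, 0.102], [0.0, 0.102, -0.995], [-1.0, -0.006, -0.001]]
t 8.52 dp cm [6.   0.12 0.11] rv [ 0.0018 -0.001   0.0058] deg 0.4
```

```bash
python3 -m creep '[{"grip":2,"dp":[0.5,0.1,0.1],"rotation":[0,-0.001,0.003]},{"grip":2,"dp":[1,0.1,0.1],"rotation":[0,-0.001,0.003]},{"grip":2,"dp":[1.8,0.1,0.1],"rotation":[0,-0.001,0.003]},{"grip":2,"dp":[2.2,0.1,0.1],"rotation":[0,-0.001,0.003]},{"grip":2,"dp":[2.2,0.1,0.1],"rotation":[0,-0.001,0.003]}]' 40
python3 - <<'E'
from h import *
show(); delta(RIM-.0005*PX+[0,0,.003],frame([0,0,-1],PX))
s,tp,r=tool()
c,p,W=shoot('wrist','w6')
L=(W-RIM)@np.stack([PX,PY,Zh],1)
rim=(abs(L[...,0])<.03)&(abs(L[...,1])<.09)&(abs(L[...,2])<.004)
w=L[rim]; print("rim",(np.percentile(w,[2,50,98],axis=0)*1000).round(1).tolist())
zt=tp[2]-.221+.0715
top=(abs(L[...,0])<.012)&(L[...,1]>.025)&(L[...,1]<.11)&(abs(L[...,2]-zt)<.006)
w=L[top];print("top",top.sum(),(np.percentile(w,[2,50,98],axis=0)*1000).round(1).tolist(),np.polyfit(w[:,1],w[:,0],1))
crop('w6c',p,180,150,380,340,4)
c,p,W=shoot('side','s4'); crop('s4c',p,260,90,420,210,5)
E
```

```text
time: 8.93
tool_pos: [0.6848, 0.0568, 0.2632]
tcp_rot: [1.133, 1.257, -1.135]
wrist_force: [-0.0, -0.8, -2.3]
width: 0.337
t 8.93 p [0.6848 0.0568 0.2632] F [-0.  -0.8 -2.3] w 0.337 q [ 0.05  0.26  1.51  0.    1.38 -0.06]
[[-0.001, 0.995, 0.102], [0.0, 0.102, -0.995], [-1.0, -0.001, -0.0]]
t 8.93 dp cm [ 3.92 -0.03 -0.02] rv [ 0.0014 -0.0002  0.0011] deg 0.1Traceback (most recent call last):
  File "<stdin>", line 7, in <module>
    return _quantile_unchecked(
        a, q, axis, out, overwrite_input, method, keepdims, weights)
    return _ureduce(a,
                    func=_quantile_ureduce_func,
    ...<5 lines>...
                    overwrite_input=overwrite_input,
                    method=method)
    r = func(a, **kwargs)
    result = _quantile(arr,
                       quantiles=q,
    ...<2 lines>...
                       out=out,
                       weights=wgt)
    slices_having_nans = np.isnan(arr[-1, ...])
                                  ~~~^^^^^^^^^
IndexError: index -1 is out of bounds for axis 0 with size 0
```

Run:
```python
from h import *
c,p,W=shoot('side','s4'); crop('s4c',p,260,90,420,210,5)
```

```text
(no output)
```

View pics/s4c.png

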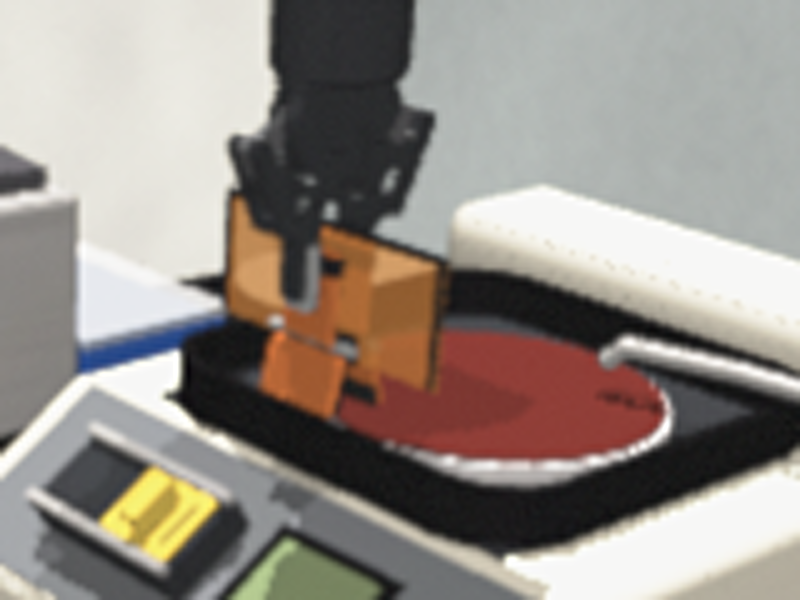

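View pics/w6.png

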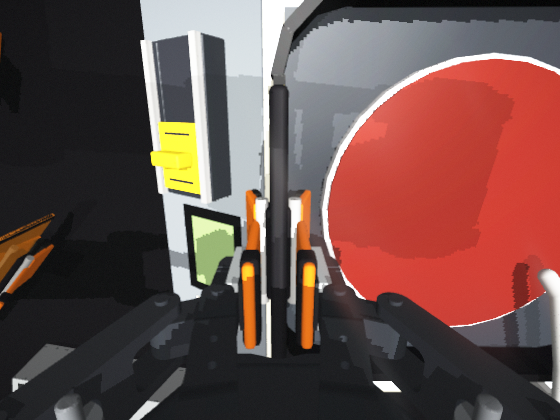

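The side crop shows the jaws just above the rim, and the wrist view shows the rim hidden under the sheet, so it is aligned. Descending.

```bash
python3 -m creep '[{"grip":2,"dp":[0.7,0,0],"rotation":[0,0,0.001]},{"grip":2,"dp":[1.4,0,0],"rotation":[0,0,0.001]},{"grip":2,"dp":[2.1,0,0],"rotation":[0,0,0.001]},{"grip":2,"dp":[2.8,0,0],"rotation":[0,0,0.001]},{"grip":2,"dp":[3.3,0,0],"rotation":[0,0,0.001]}]' 40
python3 - <<'E'
from h import *
show(); delta(RIM-.0005*PX+[0,0,.0035],frame([0,0,-1],PX))
E
```

```text
time: 9.45
tool_pos: [0.6853, 0.057, 0.2306]
tcp_rot: [1.134, 1.255, -1.133]
wrist_force: [0.9, 0.5, -1.9]
width: 0.337
t 9.45 p [0.6853 0.057  0.2306] F [ 0.9  0.5 -1.9] w 0.337 q [ 0.05  0.27  1.55  0.    1.32 -0.06]
[[0.001, 0.995, 0.102], [0.0, 0.102, -0.995], [-1.0, 0.001, -0.0]]
t 9.45 dp cm [ 0.61 -0.08 -0.01] rv [ 0.0016 -0.0001 -0.0012] deg 0.1
```

```bash
python3 -m creep '[{"grip":2,"dp":[0.3,-0.05,0],"rotation":[0,0,0]},{"grip":2,"dp":[0.6,-0.05,0],"rotation":[0,0,0]},{"grip":2,"dp":[0.8,-0.05,0],"rotation":[0,0,0]},{"grip":2,"dp":[0.9,-0.05,0],"rotation":[0,0,0]},{"grip":2,"dp":[0.9,-0.05,0],"rotation":[0,0,0]}]' 40
python3 -c "from h import *; show()"
```

```text
time: 9.87
tool_pos: [0.6857, 0.057, 0.2242]
tcp_rot: [1.136, 1.253, -1.131]
wrist_force: [-1.2, 0.2, 0.4]
width: 0.334
t 9.87 p [0.6857 0.057  0.2242] F [-1.2  0.2  0.4] w 0.334 q [ 0.05  0.28  1.56  0.    1.3  -0.06]
[[0.004, 0.995, 0.102], [0.0, 0.102, -0.995], [-1.0, 0.004, -0.0]]
```

```bash
python3 -m creep '[{"grip":2,"dp":[0.2,0,0],"rotation":[0,0,0]},{"grip":2,"dp":[0.4,0,0],"rotation":[0,0,0]},{"grip":2,"dp":[0.5,0,0],"rotation":[0,0,0]},{"grip":2,"dp":[0.5,0,0],"rotation":[0,0,0]}]' 40
python3 -c "from h import *; show()"
```

```text
time: 10.2
tool_pos: [0.6863, 0.057, 0.224]
tcp_rot: [1.137, 1.25, -1.128]
wrist_force: [-7.1, -0.3, 14.8]
width: 0.33
t 10.2 p [0.6863 0.057  0.224 ] F [-7.1 -0.3 14.8] w 0.33 q [ 0.05  0.28  1.56  0.    1.3  -0.06]
[[0.007, 0.995, 0.102], [0.001, 0.102, -0.995], [-1.0, 0.008, 0.0]]
```

```bash
python3 -m creep '[{"grip":2,"dp":[-0.2,0,0],"rotation":[0,0,0]},{"grip":2.9,"dp":[-0.25,0,0],"rotation":[0,0,0]},{"grip":3.8,"dp":[-0.25,0,0],"rotation":[0,0,0]},{"grip":4.7,"dp":[-0.25,0,0],"rotation":[0,0,0]},{"grip":5.5,"dp":[-0.25,0,0],"rotation":[0,0,0]}]' 40
python3 -m creep '[{"grip":6.5,"dp":[0,0,0],"rotation":[0,0,0]},{"grip":7.5,"dp":[0,0,0],"rotation":[0,0,0]},{"grip":8.5,"dp":[0,0,0],"rotation":[0,0,0]},{"grip":8.5,"dp":[0,0,0],"rotation":[0,0,0]},{"grip":8.5,"dp":[0,0,0],"rotation":[0,0,0]}]' 40
python3 - <<'E'
from h import *
show()
c,p,W=shoot('wrist','w7')
L=(W-RIM)@np.stack([PX,PY,Zh],1)
top=(abs(L[...,0])<.012)&(abs(L[...,1])<.11)&(abs(L[...,2]-.075)<.012)
w=L[top];print("top",top.sum(),(np.percentile(w,[1,50,99],axis=0)*1000).round(1).tolist(),np.polyfit(w[:,1],w[:,0],1))
c,p,W=shoot('side','s5'); crop('s5c',p,260,90,420,210,5)
E
```

```text
time: 10.62
tool_pos: [0.6852, 0.057, 0.22]
tcp_rot: [1.135, 1.254, -1.132]
wrist_force: [0.2, -0.9, 0.6]
width: 0.641
time: 11.03
tool_pos: [0.6855, 0.057, 0.2207]
tcp_rot: [1.135, 1.254, -1.132]
wrist_force: [0.3, 0.2, 0.1]
width: 0.993
t 11.03 p [0.6855 0.057  0.2207] F [0.3 0.2 0.1] w 0.993 q [ 0.05  0.28  1.56  0.    1.3  -0.06]
[[0.003, 0.995, 0.102], [0.0, 0.102, -0.995], [-1.0, 0.003, -0.0]]
top 5158 [[-1.8, -9.1, 74.9], [1.0, 45.7, 77.0], [4.0, 82.1, 78.6]] [-0.00132472  0.00113594]
```

View pics/w7.png

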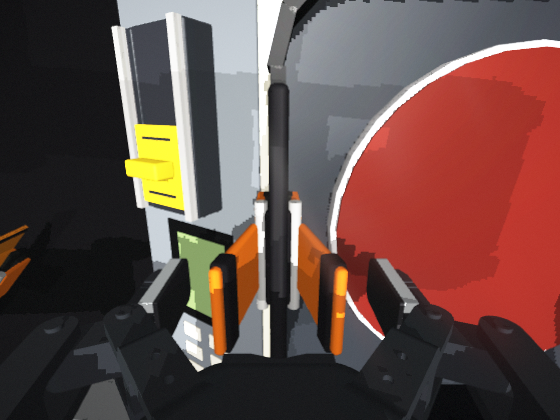

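View pics/s5c.png

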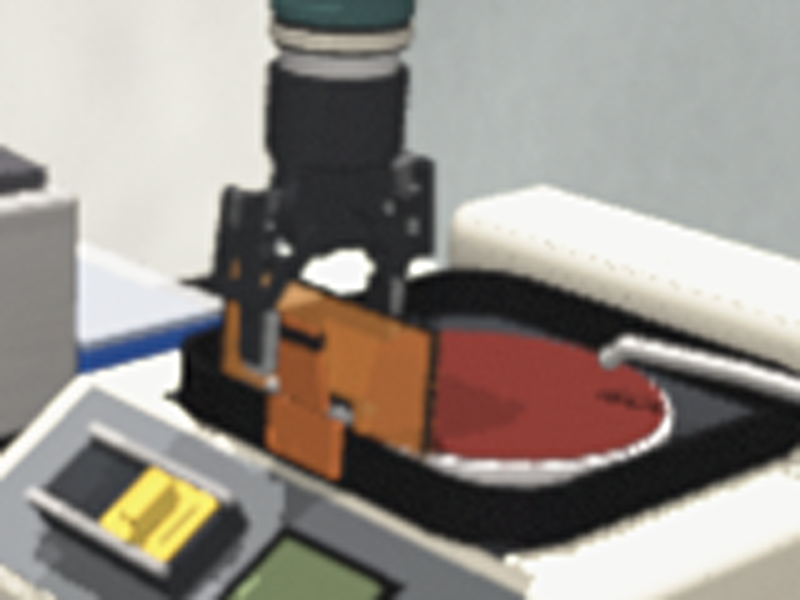

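The wrist view shows the shield released and straight on the rim (slope 0.001), with the handles sprung out at columns 222 and 338. Its top reads 77 mm above the rim; fully down would be 75. The opening pads may have drawn it up slightly, so I'll rise, shut the fingers and press on the top edge.

```bash
python3 -m creep '[{"grip":8.5,"dp":[-2,0,0],"rotation":[0,0,0]},{"grip":8.5,"dp":[-5,0,0],"rotation":[0,0,0]},{"grip":8.5,"dp":[-7,0,0],"rotation":[0,0,0]},{"grip":5,"dp":[-8,0,0],"rotation":[0,0,0]},{"grip":0,"dp":[-8,0,0],"rotation":[0,0,0]}]' 40
python3 -m creep '[{"grip":0,"dp":[0,0,0],"rotation":[0,0,0]},{"grip":0,"dp":[0,0,0],"rotation":[0,0,0]},{"grip":0,"dp":[0,0,0],"rotation":[0,0,0]},{"grip":0,"dp":[0,0,0],"rotation":[0,0,0]},{"grip":0,"dp":[0,0,0],"rotation":[0,0,0]}]' 40
python3 - <<'E'
from h import *
show(); delta(RIM+.001*PX+[0,0,.05],frame([0,0,-1],PX))
c,p,W=shoot('wrist','w8')
s,tp,r=tool()
L=(W-RIM)@np.stack([PX,PY,Zh],1)
top=(abs(L[...,0])<.012)&(abs(L[...,1])<.11)&(abs(L[...,2]-.075)<.012)
w=L[top];print("top",top.sum(),(np.percentile(w,[1,50,99],axis=0)*1000).round(1).tolist(),np.polyfit(w[:,1],w[:,0],1))
T=r.inv().apply((W-tp).reshape(-1,3)).reshape(W.shape)
m=(T[...,0]>-.07)&(T[...,0]<0)&(abs(T[...,1])<.02)&(abs(T[...,2])<.014)
print("tip",m.sum(),(np.nanpercentile(T[m],[1,50,99],axis=0)*1000).round(1).tolist())
rim=(abs(L[...,0])<.03)&(abs(L[...,1])<.14)&(abs(L[...,2])<.006)
print("rim",(np.percentile(L[rim],[2,50,98],axis=0)*1000).round(1).tolist())
E
```

```text
time: 11.55
tool_pos: [0.6869, 0.057, 0.3048]
tcp_rot: [1.138, 1.249, -1.127]
wrist_force: [0.7, 0.4, 0.3]
width: 0.743
time: 11.97
tool_pos: [0.6846, 0.0569, 0.2991]
tcp_rot: [1.134, 1.256, -1.133]
wrist_force: [-0.4, -0.2, 0.1]
width: 0.006
t 11.97 p [0.6846 0.0569 0.2991] F [-0.4 -0.2  0.1] w 0.006 q [ 0.05  0.25  1.46  0.    1.44 -0.06]
[[0.0, 0.995, 0.102], [0.0, 0.102, -0.995], [-1.0, 0.0, -0.0]]
t 11.97 dp cm [ 2.81  0.14 -0.01] rv [ 0.0016 -0.0002 -0.0004] deg 0.1
top 1989 [[-1.5, -83.8, 75.1], [1.1, 32.7, 77.2], [4.1, 81.3, 78.8]] [0.00148658 0.00115404]
tip 2949 [[-69.8, -18.1, -13.7], [-54.0, 0.3, -10.6], [-29.6, 18.4, 8.8]]
rim [[-2.8, 86.7, -2.6], [5.9, 118.7, 0.2], [26.7, 139.1, 1.7]]
```

View pics/w8.png

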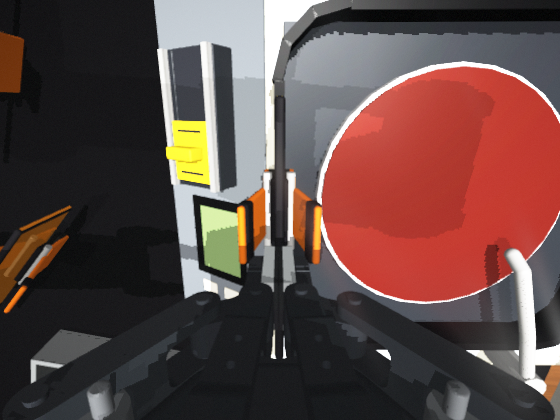

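```bash
python3 -m creep '[{"grip":0,"dp":[0.8,0.1,0],"rotation":[0,0,0]},{"grip":0,"dp":[1.6,0.15,0],"rotation":[0,0,0]},{"grip":0,"dp":[2.3,0.15,0],"rotation":[0,0,0]},{"grip":0,"dp":[2.7,0.15,0],"rotation":[0,0,0]},{"grip":0,"dp":[3,0.15,0],"rotation":[0,0,0]}]' 40
python3 -c "from h import *; show()"
python3 -m creep '[{"grip":0,"dp":[0.2,0,0],"rotation":[0,0,0]},{"grip":0,"dp":[0.4,0,0],"rotation":[0,0,0]},{"grip":0,"dp":[0.5,0,0],"rotation":[0,0,0]},{"grip":0,"dp":[0.5,0,0],"rotation":[0,0,0]}]' 40
python3 -c "from h import *; show()"
```

```text
time: 12.43
tool_pos: [0.6871, 0.0569, 0.2717]
tcp_rot: [1.136, 1.252, -1.131]
wrist_force: [-2.6, -0.8, 15.1]
width: 0.0
t 12.43 p [0.6871 0.0569 0.2717] F [-2.6 -0.8 15.1] w 0.0 q [ 0.05  0.26  1.49 -0.    1.39 -0.06]
[[0.004, 0.995, 0.102], [-0.0, 0.102, -0.995], [-1.0, 0.004, 0.001]]
time: 12.77
tool_pos: [0.6889, 0.057, 0.2718]
tcp_rot: [1.139, 1.247, -1.126]
wrist_force: [-1.9, -0.3, 16.4]
width: -0.003
t 12.77 p [0.6889 0.057  0.2718] F [-1.9 -0.3 16.4] w -0.003 q [ 0.05  0.26  1.5  -0.    1.38 -0.06]
[[0.011, 0.995, 0.102], [0.0, 0.102, -0.995], [-1.0, 0.011, 0.001]]
```

```bash
python3 -m creep '[{"grip":0,"dp":[-0.5,-0.2,0],"rotation":[0,0,0]},{"grip":0,"dp":[-1.5,-0.2,0],"rotation":[0,0,0]},{"grip":0,"dp":[-3,-0.2,0],"rotation":[0,0,0]},{"grip":0,"dp":[-3,-0.2,0],"rotation":[0,0,0]}]' 40
python3 - <<'E'
from h import *
show()
c,p,W=shoot('wrist','w9')
L=(W-RIM)@np.stack([PX,PY,Zh],1)
top=(abs(L[...,0])<.012)&(abs(L[...,1])<.11)&(abs(L[...,2]-.075)<.012)
w=L[top];print("top",top.sum(),(np.percentile(w,[1,50,99],axis=0)*1000).round(1).tolist(),np.polyfit(w[:,1],w[:,0],1))
c,p,W=shoot('scene','c3')
L=(W-RIM)@np.stack([PX,PY,Zh],1)
hsv=cv2.cvtColor(p,cv2.COLOR_RGB2HSV)
m=(abs(L[...,0])<.02)&(abs(L[...,1])<.1)&(L[...,2]>.01)&(L[...,2]<.09)&(hsv[...,1]>120)
w=L[m];print("scene sheet",m.sum(),(np.percentile(w,[1,50,99],axis=0)*1000).round(1).tolist());
A=np.c_[w[:,1],w[:,2],np.ones(len(w))];print(np.linalg.lstsq(A,w[:,0],rcond=None)[0])
crop('c3c',p,200,170,360,290,5)
E
```

```text
time: 13.1
tool_pos: [0.6859, 0.057, 0.2987]
tcp_rot: [1.137, 1.251, -1.129]
wrist_force: [0.2, 0.0, 0.4]
width: -0.003
t 13.1 p [0.6859 0.057  0.2987] F [0.2 0.  0.4] w -0.003 q [ 0.05  0.25  1.46  0.    1.43 -0.06]
[[0.007, 0.995, 0.102], [0.001, 0.102, -0.995], [-1.0, 0.007, 0.0]]
top 1761 [[-1.8, -84.2, 72.8], [1.1, 37.8, 75.0], [4.0, 81.0, 76.6]] [-0.00312164  0.00131139]
scene sheet 613 [[-18.5, -82.5, 11.1], [2.5, 8.3, 40.4], [18.2, 80.8, 74.6]]
[-0.00092903 -0.0485615   0.00375572]
```

View pics/c3c.png

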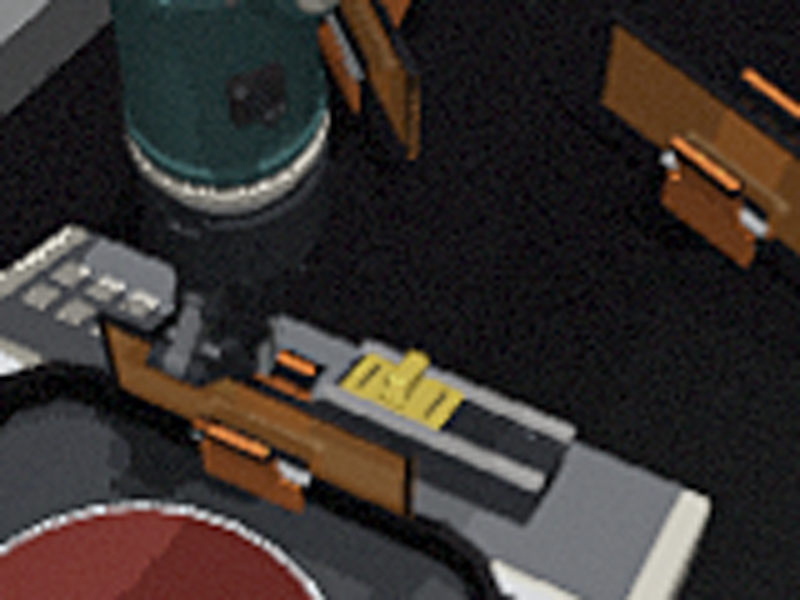

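The scene crop shows the shield standing straight on the rim; the top edge now reads 75.0 mm above the rim, which is fully seated. Next, locate the lock.

Run:
```python
from h import *
O=np.array([.597,.085,.17])
for n in('w9','w7','w5','scene0','side0'):
    z=np.load(f'pics/{n}.npz');W=z['W'];p=z['p']
    L=(W-O)@np.stack([NX,PY,NZ],1)
    hsv=cv2.cvtColor(p,cv2.COLOR_RGB2HSV)
    m=((hsv[...,0]>22)&(hsv[...,0]<35)&(hsv[...,1]>110)&(hsv[...,2]>90)&(np.linalg.norm(np.nan_to_num(L,nan=9),axis=-1)<.08))
    w=L[m]
    hi=np.percentile(w[:,2],97); 
    pl=w[w[:,2]<np.percentile(w[:,2],50)+.003]
    A=np.c_[pl[:,0],pl[:,1],np.ones(len(pl))]
    print(n,m.sum(),(np.percentile(w,[1,50,99],axis=0)*1000).round(1).tolist(),"plane",np.linalg.lstsq(A,pl[:,2],rcond=None)[0].round(4))
    rib=w[(w[:,2]>np.median(pl[:,2])+.012)]
    if len(rib): print("   rib",len(rib),(np.percentile(rib,[2,50,98],axis=0)*1000).round(1).tolist())
```

```text
w9 2092 [[-21.4, -28.9, -3.9], [5.0, 2.5, 0.0], [23.1, 28.5, 16.7]] plane [-0.0088  0.0102 -0.0002]
   rib 365 [[-14.3, -6.1, 12.3], [4.8, -0.1, 15.7], [18.9, 5.2, 16.9]]
w7 3420 [[-21.2, -28.6, -1.1], [6.5, 3.3, 0.3], [23.0, 28.6, 16.6]] plane [0.0007 0.0017 0.0001]
   rib 602 [[-13.4, -5.8, 12.4], [6.0, 0.2, 15.8], [18.4, 5.4, 16.8]]
w5 2152 [[-21.9, -28.9, -1.8], [4.8, 1.8, -0.0], [23.1, 28.6, 16.5]] plane [ 0.0092 -0.002  -0.0003]
   rib 362 [[-13.1, -6.3, 12.4], [5.1, -0.5, 15.5], [19.1, 5.1, 16.6]]
scene0 196 [[-22.6, -31.1, -6.4], [2.5, 2.9, -0.5], [20.1, 29.0, 16.6]] plane [ 0.0272  0.0097 -0.0012]
   rib 31 [[-14.8, -4.3, 11.8], [4.5, 1.7, 14.7], [17.1, 6.4, 17.0]]
side0 248 [[-22.7, -31.7, -7.3], [-1.9, -7.7, -0.6], [23.0, 33.0, 15.7]] plane [-0.0129 -0.0156 -0.0019]
   rib 41 [[-15.2, -9.7, 10.8], [-0.6, -4.3, 13.9], [16.0, 3.6, 16.3]]
```

```bash
cat >> h.py <<'E'
O=np.array([.597,.085,.17])
def pan(u,v,n): return O+NX*u/1000+PY*v/1000+NZ*n/1000
RL=frame(-NZ,PY)
def panel():
    s,p,r=tool(); print("t",round(s['time'],2),"uvn",((p-O)@np.stack([NX,PY,NZ],1)*1000).round(1),"F uvn",(np.array(s['wrist_force'])@np.stack([NX,PY,NZ],1)).round(1),"w",round(s['width'],3))
    rv=(r.inv()*RL).as_rotvec(); print("rv to RL",rv.round(4))
E
python3 - <<'E'
from h import *
panel(); delta(pan(1,-.3,60),RL); print(pan(1,-.3,60))
E
```

```text
t 13.2 uvn [139.7 -36.8  59.5] F uvn [-0.  -0.4  0. ] w -0.002
rv to RL [-1.5223 -0.4486  0.4478]
t 13.2 dp cm [  7.47 -11.68  -3.67] rv [-1.5223 -0.4486  0.4478] deg 94.5
[0.56535059 0.08151155 0.22086487]
```

```bash
python3 -m creep '[{"grip":0,"dp":[-3,-2,0],"rotation":[0,0,0]},{"grip":0,"dp":[-4,-5.5,-0.5],"rotation":[-0.1,-0.03,0.03]},{"grip":0,"dp":[-4,-9,-1],"rotation":[-0.21,-0.06,0.06]},{"grip":3,"dp":[-4,-12,-2],"rotation":[-0.32,-0.09,0.09]},{"grip":4,"dp":[-4,-14,-3],"rotation":[-0.43,-0.125,0.125]}]' 40
python3 - <<'E'
from h import *
show();panel(); delta(pan(1,-.3,80),RL)
E
```

```text
time: 13.62
tool_pos: [0.5399, 0.0721, 0.3341]
tcp_rot: [0.79, 1.236, -0.775]
wrist_force: [-0.7, 1.2, 0.1]
width: 0.272
t 13.62 p [0.5399 0.0721 0.3341] F [-0.7  1.2  0.1] w 0.272 q [ 0.16 -0.14  1.81 -0.11  1.33 -0.36]
[[0.158, 0.851, 0.5], [-0.079, 0.516, -0.853], [-0.984, 0.095, 0.149]]
t 13.62 uvn [ 40.6  -7.1 169.3] F uvn [-0.4  1.3  0.4] w 0.272
rv to RL [-1.0876 -0.3254  0.3217]
t 13.62 dp cm [ 9.66  0.75 -1.41] rv [-1.0876 -0.3254  0.3217] deg 67.6
```

```bash
python3 -m creep '[{"grip":4,"dp":[0,0,0],"rotation":[-0.109,-0.033,0.032]},{"grip":4,"dp":[0,0,0],"rotation":[-0.218,-0.065,0.064]},{"grip":4,"dp":[0,0,0],"rotation":[-0.326,-0.098,0.096]},{"grip":4,"dp":[1,0,0],"rotation":[-0.435,-0.13,0.129]},{"grip":4,"dp":[2,0.2,-0.5],"rotation":[-0.544,-0.163,0.161]}]' 40
python3 - <<'E'
from h import *
show();panel(); delta(pan(1,-.3,80),RL)
E
```

```text
time: 14.03
tool_pos: [0.5446, 0.0761, 0.3146]
tcp_rot: [0.364, 1.143, -0.334]
wrist_force: [-0.1, 0.5, -1.0]
width: 0.468
t 14.03 p [0.5446 0.0761 0.3146] F [-0.1  0.5 -1. ] w 0.468 q [ 0.19 -0.28  2.   -0.16  1.06 -0.85]
[[0.378, 0.437, 0.816], [-0.071, 0.893, -0.445], [-0.923, 0.11, 0.369]]
t 14.03 uvn [ 34.3  -3.6 150.2] F uvn [-0.6  0.5 -0.7] w 0.468
rv to RL [-0.5426 -0.1597  0.1602]
t 14.03 dp cm [ 7.45 -0.03 -2.22] rv [-0.5426 -0.1597  0.1602] deg 33.7
```

```bash
python3 -m creep '[{"grip":4,"dp":[1,0,0],"rotation":[-0.109,-0.032,0.032]},{"grip":4,"dp":[2,0,-0.5],"rotation":[-0.217,-0.064,0.064]},{"grip":4,"dp":[3.5,0,-1],"rotation":[-0.326,-0.096,0.096]},{"grip":4,"dp":[5,0,-1.7],"rotation":[-0.434,-0.128,0.128]},{"grip":4,"dp":[6.2,0,-2.2],"rotation":[-0.543,-0.16,0.16]}]' 40
python3 - <<'E'
from h import *
c,p,W=shoot('wrist','w10')
show();panel(); delta(pan(1,-.3,60),RL)
L=(W-O)@np.stack([NX,PY,NZ],1)
hsv=cv2.cvtColor(p,cv2.COLOR_RGB2HSV)
m=((hsv[...,0]>22)&(hsv[...,0]<35)&(hsv[...,1]>110)&(hsv[...,2]>90)&(np.linalg.norm(np.nan_to_num(L,nan=9),axis=-1)<.08))
w=L[m]; print(m.sum(),(np.percentile(w,[1,50,99],axis=0)*1000).round(1).tolist())
rib=w[(w[:,2]>.012)]; print("   rib",len(rib),(np.percentile(rib,[2,50,98],axis=0)*1000).round(1).tolist())
E
```

```text
time: 14.45
tool_pos: [0.5484, 0.0819, 0.2466]
tcp_rot: [-0.051, 0.997, 0.092]
wrist_force: [-0.3, 0.7, -0.3]
width: 0.471
t 14.5 p [0.5452 0.081  0.2411] F [-2.6  0.1 -3.5] w 0.47 q [ 0.1  -0.38  2.25 -0.    0.7  -1.58]
[[0.533, -0.107, 0.839], [0.054, 0.994, 0.092], [-0.844, -0.004, 0.536]]
t 14.5 uvn [-4.9  1.2 87.9] F uvn [-4.1  0.4 -1.5] w 0.47
rv to RL [ 0.0079 -0.0103 -0.0006]
t 14.5 dp cm [ 2.79 -0.16  0.61] rv [ 0.0079 -0.0103 -0.0006] deg 0.7
3467 [[-22.6, -29.4, -3.8], [-1.3, -0.4, 0.1], [24.3, 28.6, 16.8]]
   rib 551 [[-15.4, -5.5, 13.9], [0.2, 0.3, 15.8], [17.0, 5.4, 17.2]]
```

View pics/w10.png

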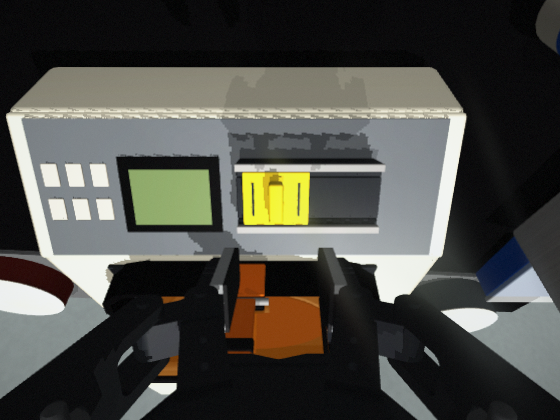

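The wrist view shows the yellow lock with its rib at (276,195) and the free slot to its right (+y). The measured rib centre is at about (1, 0) mm in my panel frame. Approaching along the normal.

```bash
python3 -m creep '[{"grip":4,"dp":[2,-0.1,0.6],"rotation":[0.008,-0.01,0]},{"grip":4,"dp":[4,-0.1,0.6],"rotation":[0.008,-0.01,0]},{"grip":4,"dp":[6,-0.1,0.6],"rotation":[0.008,-0.01,0]},{"grip":4,"dp":[8,-0.1,0.6],"rotation":[0.008,-0.01,0]},{"grip":4,"dp":[9,-0.1,0.6],"rotation":[0.008,-0.01,0]}]' 30
python3 -m creep '[{"grip":4,"dp":[0,0,0],"rotation":[0,0,0]}]' 30
python3 -c "
from h import *
panel(); delta(pan(1,0,-23),RL)"
```

```text
time: 14.92
tool_pos: [0.6031, 0.0858, 0.1742]
tcp_rot: [-0.036, 0.991, 0.082]
wrist_force: [-0.6, 0.1, 0.2]
width: 0.467
time: 15.0
tool_pos: [0.6025, 0.0858, 0.1737]
tcp_rot: [-0.037, 0.993, 0.083]
wrist_force: [-1.4, -0.4, 0.2]
width: 0.469
t 15.0 uvn [6.7 0.2 0.1] F uvn [-1.1 -0.2  0.9] w 0.469
rv to RL [-0.0151  0.0019  0.0017]
t 15.0 dp cm [ 2.31 -0.03 -0.57] rv [-0.0151  0.0019  0.0017] deg 0.9
```

```bash
python3 -m creep '[{"grip":4,"dp":[0.2,0,-0.5],"rotation":[-0.012,0.002,0.002]},{"grip":4,"dp":[0.8,0,-0.55],"rotation":[-0.012,0.002,0.002]},{"grip":4,"dp":[1.5,0,-0.55],"rotation":[-0.012,0.002,0.002]},{"grip":4,"dp":[2.0,0,-0.55],"rotation":[-0.012,0.002,0.002]},{"grip":4,"dp":[2.0,0,-0.55],"rotation":[-0.012,0.002,0.002]}]' 30
python3 - <<'E'
from h import *
c,p,W=shoot('wrist','w11'); panel(); delta(pan(1,0,-23),RL)
s,tp,r=tool()
L=(W-O)@np.stack([NX,PY,NZ],1)
m=(L[...,2]>.0)&(L[...,2]<.04)&(abs(L[...,1])>.015)&(abs(L[...,1])<.045)&(abs(L[...,0])<.02)
print((np.nanpercentile(L[m],[1,5,50,99],axis=0)*1000).round(1).tolist())
E
```

```text
time: 15.42
tool_pos: [0.6102, 0.0866, 0.1571]
tcp_rot: [-0.048, 0.988, 0.092]
wrist_force: [-1.1, 0.6, -0.2]
width: 0.464
t 15.47 uvn [  4.2   0.2 -17.8] F uvn [0.5 0.4 0.1] w 0.47
rv to RL [-0.0016  0.0057 -0.0005]
t 15.47 dp cm [ 0.52 -0.02 -0.33] rv [-0.0016  0.0057 -0.0005] deg 0.3
[[-18.9, -32.2, 0.0], [-15.6, -29.6, 0.1], [-2.7, 15.4, 19.5], [17.6, 33.6, 39.6]]
```

View pics/w11.png

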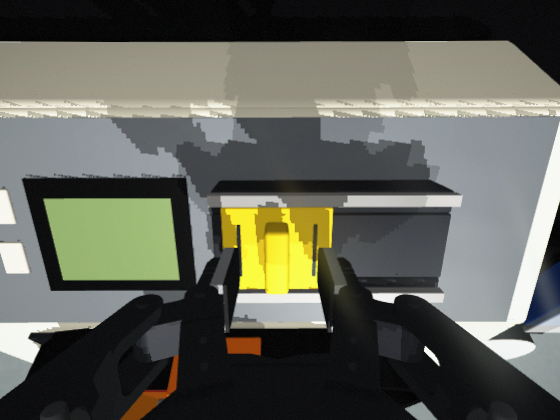

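The wrist view shows the pads (columns 225 and 328) either side of the rib (277). A bit further down, then close.

```bash
python3 -m creep '[{"grip":4,"dp":[0.3,0,-0.3],"rotation":[0,0.004,0]},{"grip":4,"dp":[0.5,0,-0.3],"rotation":[0,0.004,0]},{"grip":3,"dp":[0.5,0,-0.3],"rotation":[0,0.004,0]},{"grip":2,"dp":[0.5,0,-0.3],"rotation":[0,0.004,0]},{"grip":1,"dp":[0.5,0,-0.3],"rotation":[0,0.004,0]}]' 25
python3 -m creep '[{"grip":0.8,"dp":[0,0,0],"rotation":[0,0,0]},{"grip":0.8,"dp":[0,0,0],"rotation":[0,0,0]},{"grip":0.8,"dp":[0,0,0],"rotation":[0,0,0]}]' 25
python3 -c "
from h import *
panel(); delta(pan(1,65,-23),RL)"
```

```text
time: 15.88
tool_pos: [0.6105, 0.0866, 0.1522]
tcp_rot: [-0.048, 0.992, 0.092]
wrist_force: [-3.6, -1.7, 2.0]
width: 0.135
time: 16.13
tool_pos: [0.6105, 0.0866, 0.1521]
tcp_rot: [-0.048, 0.992, 0.092]
wrist_force: [-2.1, -0.9, 1.3]
width: 0.135
t 16.13 uvn [  1.6   0.2 -22.4] F uvn [-1.1 -0.7  2.2] w 0.135
rv to RL [-0.0013  0.0024 -0.0005]
t 16.13 dp cm [ 0.06  6.48 -0.07] rv [-0.0013  0.0024 -0.0005] deg 0.2
```

The rib is gripped (11.5 mm opening). Sliding it to +y.

```bash
python3 -m creep '[{"grip":0.8,"dp":[0,1.2,0],"rotation":[0,0,0]},{"grip":0.8,"dp":[0,2.4,0],"rotation":[0,0,0]},{"grip":0.8,"dp":[0,3.6,0],"rotation":[0,0,0]},{"grip":0.8,"dp":[0,4.8,0],"rotation":[0,0,0]},{"grip":0.8,"dp":[0,5.6,0],"rotation":[0,0,0]}]' 25
python3 -c "
from h import *
panel()"
python3 -m creep '[{"grip":0.8,"dp":[0,0.3,0],"rotation":[0,0,0]},{"grip":0.8,"dp":[0,0.6,0],"rotation":[0,0,0]},{"grip":0.8,"dp":[0,0.7,0],"rotation":[0,0,0]},{"grip":0.8,"dp":[0,0.7,0],"rotation":[0,0,0]}]' 25
python3 -c "
from h import *
panel()"
```

```text
time: 16.55
tool_pos: [0.6048, 0.1427, 0.1521]
tcp_rot: [-0.049, 0.992, 0.092]
wrist_force: [-0.8, -2.7, 1.0]
width: 0.133
t 16.55 uvn [  1.6  56.6 -22.4] F uvn [-0.3 -2.6  1.5] w 0.133
rv to RL [-0.001   0.0022 -0.0002]
time: 16.88
tool_pos: [0.6045, 0.1442, 0.152]
tcp_rot: [-0.054, 0.993, 0.086]
wrist_force: [2.3, -25.6, 4.0]
width: 0.133
t 16.88 uvn [  1.5  58.1 -22.4] F uvn [  1.9 -25.7   3.5] w 0.133
rv to RL [0.0011 0.0003 0.007 ]
```

At 58 mm travel it hit a 25 N stop. I'll relax, open and back out to look.

```bash
python3 -m creep '[{"grip":0.8,"dp":[0,-0.4,0],"rotation":[0,0,0]},{"grip":2.5,"dp":[0,-0.5,0],"rotation":[0,0,0]},{"grip":4,"dp":[0,-0.5,0],"rotation":[0,0,0]},{"grip":4,"dp":[-0.5,-0.5,0],"rotation":[0,0,0]},{"grip":4,"dp":[-3,-0.5,0],"rotation":[0,0,0]}]' 25
python3 -m creep '[{"grip":4,"dp":[-3,-1,0],"rotation":[0,0,0]},{"grip":2,"dp":[-5,-3,0],"rotation":[0,0,0]},{"grip":0,"dp":[-5,-5,0],"rotation":[0,0,0]},{"grip":0,"dp":[-5,-5.5,0],"rotation":[0,0,0]},{"grip":0,"dp":[-5,-5.5,0],"rotation":[0,0,0]}]' 25
python3 -m creep '[{"grip":0,"dp":[0,0,0],"rotation":[0,0,0]}]' 25
python3 - <<'E'
from h import *
panel(); c,p,W=shoot('wrist','w12'); panel()
L=(W-O)@np.stack([NX,PY,NZ],1)
hsv=cv2.cvtColor(p,cv2.COLOR_RGB2HSV)
near=np.abs(np.nan_to_num(L,nan=9)).max(-1)<.1
m=((hsv[...,0]>22)&(hsv[...,0]<35)&(hsv[...,1]>110)&(hsv[...,2]>90)&near)
w=L[m]; print("yellow",m.sum(),(np.percentile(w,[1,50,99],axis=0)*1000).round(1).tolist())
rib=w[(w[:,2]>.012)]; print("   rib",len(rib),(np.percentile(rib,[2,50,98],axis=0)*1000).round(1).tolist())
m=((hsv[...,0]>40)&(hsv[...,0]<85)&(hsv[...,1]>110)&near&(L[...,1]>-.04))
w=L[m]; print("green",m.sum(),(np.percentile(w,[1,50,99],axis=0)*1000).round(1).tolist())
E
```

```text
time: 17.3
tool_pos: [0.5866, 0.1425, 0.1732]
tcp_rot: [-0.049, 0.998, 0.091]
wrist_force: [-0.8, -0.2, -0.1]
width: 0.469
time: 17.72
tool_pos: [0.5667, 0.0845, 0.2197]
tcp_rot: [-0.047, 0.991, 0.091]
wrist_force: [-0.5, 0.7, -0.7]
width: 0.003
time: 17.8
tool_pos: [0.5663, 0.0853, 0.2184]
tcp_rot: [-0.048, 0.993, 0.091]
wrist_force: [0.0, -0.5, -0.9]
width: 0.003
t 17.8 uvn [ 0.8  3.4 57.2] F uvn [-0.5 -0.5 -0.7] w 0.003
rv to RL [-0.0023  0.0015 -0.0006]
t 17.85 uvn [ 0.6  3.7 56.9] F uvn [-0.5 -0.4 -0.5] w 0.004
rv to RL [-0.0015  0.0009 -0.0009]
yellow 4381 [[-22.8, 28.6, -3.1], [-1.9, 54.2, 0.2], [24.6, 85.6, 16.8]]
   rib 745 [[-15.6, 51.5, 12.7], [-0.4, 56.9, 15.7], [16.4, 62.8, 17.2]]
green 1261 [[-18.4, -18.7, -27.8], [0.9, -2.1, -21.1], [77.8, 16.3, -4.6]]
```

View pics/w12.png

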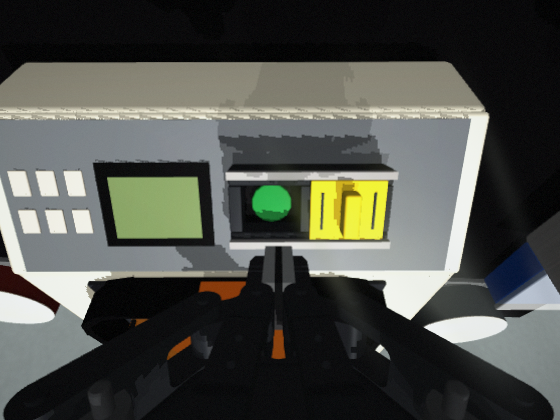

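The wrist view shows the green button at (271,203) uncovered and the lock at (348,210) at the right end. I'll measure the button centre to check that the lock is fully open.

Run:
```python
from h import *
z=np.load('pics/w12.npz');W=z['W'];p=z['p']
L=(W-O)@np.stack([NX,PY,NZ],1); hsv=cv2.cvtColor(p,cv2.COLOR_RGB2HSV)
g=((hsv[...,0]>40)&(hsv[...,0]<85)&(hsv[...,1]>110)); g[:, :240]=0;g[:,300:]=0;g[240:]=0
w=L[g];k=w[:,2]<-.017; print(g.sum(),(np.percentile(w[k],[0.5,50,99.5],axis=0)*1000).round(1).tolist())
(cx,cy),(a,b),an=cv2.fitEllipse(np.argwhere(g)[:,::-1][cv2.convexHull(np.argwhere(g)[:,::-1].astype(np.int32),returnPoints=False)[:,0]].astype(np.float32)); print(cx,cy,a,b)
ys,xs=np.nonzero(g); print(xs.min(),xs.max(),ys.min(),ys.max(), (L[int(cy),int(cx)]*1000).round(1))
crop('w12c',p,210,140,410,270,4)
# well edges along row of the button centre
for x in range(225,315,4): print(x,(L[int(cy),x]*1000).round(1),end=' ')
```

```text
1324 [[-135.4, -27.5, -122.8], [0.1, -2.1, -21.2], [18.4, 22.3, -19.5]]
269.822265625 110.3850326538086 72.73067474365234 249.0433349609375
240 299 5 221 [-73.2  -3.4 -34.4]
225 [-73.3 -38.9 -35.1] 229 [-73.3 -35.6 -34.2] 233 [-73.3 -32.4 -34.3] 237 [-73.3 -29.1 -34.2] 241 [-73.3 -26.  -35. ] 245 [-73.2 -22.7 -34. ] 249 [-73.2 -19.6 -35.2] 253 [-73.2 -16.3 -34.4] 257 [-73.2 -13.  -34. ] 261 [-73.2  -9.9 -34.9] 265 [-73.2  -6.6 -34.2] 269 [-73.2  -3.4 -34.4] 273 [-73.2  -0.1 -33.6] 277 [-73.2   3.1 -33.7] 281 [-73.2   6.3 -33.5] 285 [-73.2   9.5 -34.7] 289 [-73.2  12.7 -34.1] 293 [-73.2  16.  -34.8] 297 [-73.2  19.2 -34.3] 301 [-73.2  22.4 -34.5] 305 [-73.2  25.7 -35. ] 309 [-73.2  28.9 -34.6] 313 [-73.1  32.3 -36.1]
```

View pics/w12c.png

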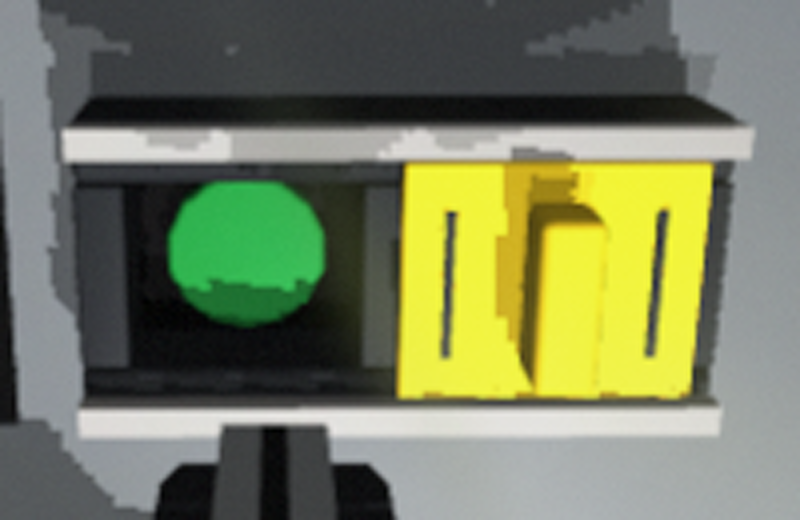

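Run:
```python
from h import *
z=np.load('pics/w12.npz');W=z['W'];p=z['p']
L=(W-O)@np.stack([NX,PY,NZ],1); hsv=cv2.cvtColor(p,cv2.COLOR_RGB2HSV)
g=((hsv[...,0]>40)&(hsv[...,0]<90)&(hsv[...,1]>110)&(hsv[...,2]>60)); m=np.zeros_like(g); m[182:225,248:296]=1; g&=m
w=L[g];print(g.sum(),(np.percentile(w,[0.5,50,99.5],axis=0)*1000).round(1).tolist(),(w.min(0)*1000).round(1),(w.max(0)*1000).round(1))
panel(); delta(pan(.8,-2.1,20),RL)
```

```text
1172 [[nan, nan, nan], [nan, nan, nan], [nan, nan, nan]] [nan nan nan] [nan nan nan]
t 17.85 uvn [ 0.6  3.7 56.9] F uvn [-0.5 -0.4 -0.5] w 0.004
rv to RL [-0.0015  0.0009 -0.0009]
t 17.85 dp cm [ 3.69 -0.59  0.02] rv [-0.0015  0.0009 -0.0009] deg 0.1
```

Run:
```python
from h import *
z=np.load('pics/w12.npz');W=z['W'];p=z['p']
L=(W-O)@np.stack([NX,PY,NZ],1); hsv=cv2.cvtColor(p,cv2.COLOR_RGB2HSV)
g=((hsv[...,0]>40)&(hsv[...,0]<90)&(hsv[...,1]>110)&(hsv[...,2]>60)); m=np.zeros_like(g); m[182:225,248:296]=1; g&=m
w=L[g];w=w[~np.isnan(w).any(1)];print(len(w),(np.percentile(w,[0.5,50,99.5],axis=0)*1000).round(1).tolist())
# plate/housing extents along v at u~0 
for n in('w12',):
    for v in range(-45,110,3):
        k=(abs(L[...,0]-.018)<.003)&(abs(L[...,1]-v/1000)<.0015)
        q=L[k]; 
        if len(q): print(v,round(float(np.median(q[:,2]))*1000,1),end='; ')
```

```text
1168 [[-18.5, -18.2, -26.0], [0.2, -2.0, -21.1], [15.9, 14.6, -4.4]]
-45 -28.1; -42 -28.2; -39 -28.0; -33 -4.4; -30 -4.1; -27 -3.9; -24 -15.6; -21 -21.6; -18 -20.9; -15 -22.5; -12 -18.1; -9 -18.2; -6 -19.0; -3 -17.0; 0 -18.0; 3 -16.8; 6 -19.6; 9 -18.5; 12 -22.2; 15 -19.9; 18 -22.0; 21 -16.1; 24 -4.1; 27 -4.3; 30 -0.0; 33 0.1; 36 0.1; 39 0.1; 42 0.1; 45 0.0; 48 -0.0; 51 0.5; 54 15.6; 57 15.7; 60 15.8; 63 15.5; 66 1.2; 69 0.2; 72 0.1; 75 -0.2; 78 0.1; 81 -0.2; 84 -0.1; 87 -3.7; 90 -4.1; 93 -4.7; 102 -27.7; 105 -27.8; 108 -28.1;
```

The button centre is at v≈-1.9 and the rib at 57.2, so 59±1 mm apart (60 when fully open). I'll push the rib firmly once more from its -y side with shut fingers, to be sure before pressing.

```bash
python3 -m creep '[{"grip":0,"dp":[1.5,1.5,0],"rotation":[0,0,0]},{"grip":0,"dp":[3,2.4,0],"rotation":[0,0,0]},{"grip":0,"dp":[5,2.4,0],"rotation":[0,0,0]},{"grip":0,"dp":[6.5,2.4,0],"rotation":[0,0,0]},{"grip":0,"dp":[7.4,2.4,0],"rotation":[0,0,0]}]' 25
python3 -m creep '[{"grip":0,"dp":[0,0,0],"rotation":[0,0,0]}]' 25
python3 - <<'E'
from h import *
panel(); c,p,W=shoot('wrist','w13')
E
```

```text
time: 18.27
tool_pos: [0.6036, 0.1144, 0.1537]
tcp_rot: [-0.049, 0.996, 0.093]
wrist_force: [-0.6, -0.3, -0.1]
width: 0.005
time: 18.35
tool_pos: [0.6032, 0.1139, 0.1533]
tcp_rot: [-0.049, 0.997, 0.093]
wrist_force: [-0.6, 0.3, -0.1]
width: -0.004
t 18.35 uvn [ -1.5  28.1 -18.9] F uvn [-0.5  0.3  0.2] w -0.004
rv to RL [-0.0003 -0.0033 -0.001 ]
```

View pics/w13.png

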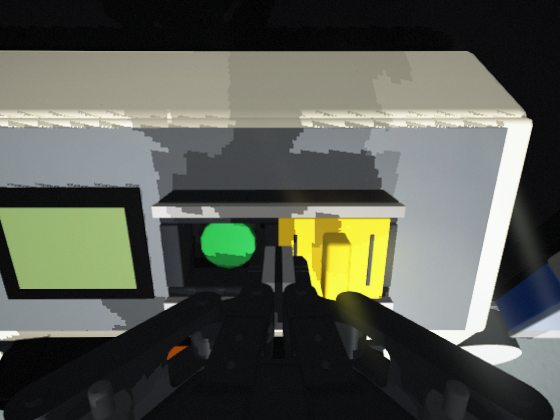

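```bash
python3 -m creep '[{"grip":0,"dp":[0,0.5,0],"rotation":[0,0,0]},{"grip":0,"dp":[0,1,0],"rotation":[0,0,0]},{"grip":0,"dp":[0,1.5,0],"rotation":[0,0,0]},{"grip":0,"dp":[0,1.7,0],"rotation":[0,0,0]}]' 25
python3 -c "
from h import *
panel()"
```

```text
time: 18.73
tool_pos: [0.6034, 0.1274, 0.1582]
tcp_rot: [-0.054, 0.991, 0.089]
wrist_force: [4.9, -27.6, 1.2]
width: -0.002
t 18.73 uvn [  2.5  41.5 -15.7] F uvn [  2.4 -27.9  -0.2] w -0.002
rv to RL [0.0023 0.0031 0.0047]
```

28 N with no further motion, so the lock is at its stop. Now over to the button.

```bash
python3 -m creep '[{"grip":0,"dp":[0,-1,0],"rotation":[0,0,0]},{"grip":0,"dp":[-2,-1.5,0],"rotation":[0,0,0]},{"grip":0,"dp":[-3.5,-3,0],"rotation":[0,0,0]},{"grip":0,"dp":[-3.5,-4.6,0],"rotation":[0,0,0]},{"grip":0,"dp":[-3.5,-4.7,0],"rotation":[0,0,0]}]' 25
python3 -m creep '[{"grip":0,"dp":[0,0,0],"rotation":[0,0,0]},{"grip":0,"dp":[0,0,0],"rotation":[0,0,0]}]' 25
python3 - <<'E'
from h import *
panel(); delta(pan(0.5,-1.9,-15),RL); c,p,W=shoot('wrist','w14')
s,tp,r=tool(); T=r.inv().apply((W-tp).reshape(-1,3)).reshape(W.shape)
for d in range(-60,-15,5):
    m=(abs(T[...,0]-d/1000)<.0025)&(abs(T[...,1])<.03)&(abs(T[...,2])<.025)
    if m.sum(): print(d,m.sum(),(np.percentile(T[m],[1,99],axis=0)*1000).round(1)[:,1:].tolist())
E
```

```text
time: 19.15
tool_pos: [0.5895, 0.0803, 0.1893]
tcp_rot: [-0.048, 0.987, 0.091]
wrist_force: [1.0, 0.4, -0.0]
width: 0.001
time: 19.32
tool_pos: [0.5884, 0.0816, 0.1866]
tcp_rot: [-0.048, 0.991, 0.091]
wrist_force: [-0.3, 1.0, -0.1]
width: -0.002
t 19.32 uvn [ 1.6 -2.5 18.8] F uvn [-0.2  1.   0. ] w -0.002
rv to RL [-0.0019  0.0028 -0.0005]
t 19.32 dp cm [ 3.38  0.06 -0.12] rv [-0.0019  0.0028 -0.0005] deg 0.2
-60 597 [[-5.9, -10.3], [6.4, 11.7]]
-55 308 [[-13.1, -10.4], [13.4, -5.2]]
-50 369 [[-13.1, -10.4], [13.5, -5.0]]
-45 318 [[-12.9, -10.3], [13.5, -5.1]]
-40 295 [[-13.0, -10.2], [13.6, -4.9]]
-35 253 [[-12.8, -10.2], [13.3, -5.0]]
-30 137 [[-11.5, -10.3], [11.7, -5.0]]
```

View pics/w14.png

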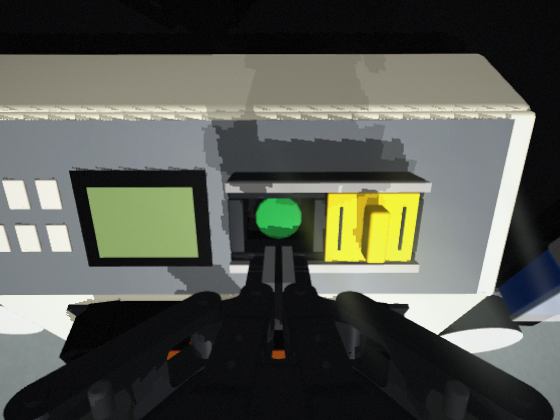

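Run:
```python
from h import *
W=np.load('pics/w14.npz')['W']; s,tp,r=tool(); T=r.inv().apply((W-tp).reshape(-1,3)).reshape(W.shape)
for d in range(-130,-50,6):
    m=(abs(T[...,0]-d/1000)<.003)&(abs(T[...,1])<.09)&(abs(T[...,2])<.045)
    if m.sum(): print(d,m.sum(),(np.percentile(T[m],[0,100],axis=0)*1000).round(1)[:,1:].tolist())
```

```text
-124 1592 [[-19.4, -20.3], [19.0, -15.5]]
-118 4786 [[-60.8, -20.1], [61.0, -7.9]]
-112 10900 [[-61.8, -17.7], [62.4, -0.4]]
-106 7254 [[-60.4, -17.4], [61.4, 7.7]]
-100 7203 [[-57.1, -17.1], [57.5, 10.3]]
-94 4981 [[-52.1, -17.3], [51.8, 10.3]]
-88 2924 [[-47.6, -16.3], [47.0, 10.3]]
-82 4643 [[-41.8, -12.7], [41.8, 10.3]]
-76 2516 [[-37.2, -13.4], [37.1, 13.3]]
-70 1519 [[-32.3, -13.1], [32.7, 13.3]]
-64 685 [[-20.1, -12.4], [19.5, 12.2]]
-58 302 [[-13.2, -10.5], [13.7, 12.6]]
-52 454 [[-13.3, -10.4], [13.9, -4.8]]
```

Finger tips (26×21 mm) fit the well, and the knuckles clear the rib. Pressing along the normal.

```bash
python3 -m creep '[{"grip":0,"dp":[1.2,0.05,-0.1],"rotation":[0,0.002,0]},{"grip":0,"dp":[2.4,0.05,-0.1],"rotation":[0,0.002,0]},{"grip":0,"dp":[3.6,0.05,-0.1],"rotation":[0,0.002,0]},{"grip":0,"dp":[4.2,0.05,-0.1],"rotation":[0,0.002,0]},{"grip":0,"dp":[4.2,0.05,-0.1],"rotation":[0,0.002,0]}]' 25
python3 -c "
from h import *
panel(); delta(pan(0.5,-1.9,-47),RL)"
```

```text
time: 19.78
tool_pos: [0.6095, 0.0848, 0.1482]
tcp_rot: [-0.049, 0.997, 0.093]
wrist_force: [-0.7, 0.6, -0.0]
width: -0.002
t 19.78 uvn [ -1.5  -1.5 -25.1] F uvn [-0.5  0.7  0.3] w -0.002
rv to RL [-0.0007 -0.0034 -0.0011]
t 19.78 dp cm [ 2.19 -0.04  0.2 ] rv [-0.0007 -0.0034 -0.0011] deg 0.2
```

```bash
python3 -m creep '[{"grip":0,"dp":[0.7,0,0.15],"rotation":[0,-0.002,0]},{"grip":0,"dp":[1.4,0,0.15],"rotation":[0,-0.002,0]},{"grip":0,"dp":[2.0,0,0.15],"rotation":[0,-0.002,0]},{"grip":0,"dp":[2.4,0,0.15],"rotation":[0,-0.002,0]},{"grip":0,"dp":[2.7,0,0.15],"rotation":[0,-0.002,0]}]' 25
python3 -c "
from h import *
panel()"
python3 -m creep '[{"grip":0,"dp":[0.2,0,0],"rotation":[0,0,0]},{"grip":0,"dp":[0.4,0,0],"rotation":[0,0,0]},{"grip":0,"dp":[0.5,0,0],"rotation":[0,0,0]},{"grip":0,"dp":[0.5,0,0],"rotation":[0,0,0]}]' 25
python3 -c "
from h import *
panel()"
```

```text
time: 20.2
tool_pos: [0.6267, 0.0859, 0.1287]
tcp_rot: [-0.048, 0.991, 0.092]
wrist_force: [-4.7, 0.3, 4.2]
width: 0.002
t 20.2 uvn [  2.4  -2.1 -50.8] F uvn [-1.6  0.7  6.1] w 0.002
rv to RL [-0.0014  0.0026 -0.0007]
time: 20.53
tool_pos: [0.6273, 0.0859, 0.1279]
tcp_rot: [-0.049, 0.993, 0.092]
wrist_force: [-41.7, -4.5, 40.0]
width: -0.0
t 20.53 uvn [  2.5  -2.1 -51.8] F uvn [-13.4  -0.3  56.4] w -0.0
rv to RL [-0.0011  0.0007 -0.0007]
```

Force went to 6 N at the button's spring, then to a hard stop (56 N) at full travel. Retracting now.

```bash
python3 -m creep '[{"grip":0,"dp":[-1,0,0],"rotation":[0,0,0]},{"grip":0,"dp":[-3,0,0],"rotation":[0,0,0]},{"grip":0,"dp":[-6,0,0],"rotation":[0,0,0]},{"grip":0,"dp":[-10,0,0],"rotation":[0,0,0]},{"grip":0,"dp":[-14,0,0],"rotation":[0,0,0]}]' 25
python3 -m creep '[{"grip":0,"dp":[-3,0,-3],"rotation":[0,0,0]},{"grip":0,"dp":[-6,0,-5],"rotation":[0,0,0]},{"grip":0,"dp":[-6,0,-5],"rotation":[0,0,0]},{"grip":0,"dp":[-6,0,-5],"rotation":[0,0,0]}]' 25
python3 - <<'E'
from h import *
panel(); c,p,W=shoot('wrist','w15')
L=(W-O)@np.stack([NX,PY,NZ],1); hsv=cv2.cvtColor(p,cv2.COLOR_RGB2HSV)
near=np.abs(np.nan_to_num(L,nan=9)).max(-1)<.1
m=((hsv[...,0]>22)&(hsv[...,0]<35)&(hsv[...,1]>110)&(hsv[...,2]>90)&near)
w=L[m]; print("yellow",(np.percentile(w,[1,50,99],axis=0)*1000).round(1).tolist())
m=((hsv[...,0]>40)&(hsv[...,0]<90)&(hsv[...,1]>110)&near&(abs(L[...,1]+.002)<.015)&(abs(L[...,0])<.015))
print("green",m.sum(),(np.percentile(L[m],[2,50,98],axis=0)*1000).round(1).tolist())
c,p,W=shoot('side','s6'); shoot('scene','c6')
L=(W-RIM)@np.stack([PX,PY,Zh],1);hsv=cv2.cvtColor(p,cv2.COLOR_RGB2HSV)
c,p,W=bot.get_calibration('scene'),np.load('pics/c6.npz')['p'],np.load('pics/c6.npz')['W']
L=(W-RIM)@np.stack([PX,PY,Zh],1);hsv=cv2.cvtColor(p,cv2.COLOR_RGB2HSV)
m=(abs(L[...,0])<.008)&(abs(L[...,1])<.1)&(L[...,2]>.005)&(L[...,2]<.09)&(hsv[...,1]>120)
w=L[m];print("sheet",m.sum(),(np.percentile(w,[1,50,99],axis=0)*1000).round(1).tolist());A=np.c_[w[:,1],w[:,2],np.ones(len(w))];print(np.linalg.lstsq(A,w[:,0],rcond=None)[0])
E
```

```text
time: 20.95
tool_pos: [0.5513, 0.0779, 0.2415]
tcp_rot: [-0.048, 0.994, 0.092]
wrist_force: [1.8, 1.2, 1.0]
width: 0.002
time: 21.28
tool_pos: [0.4786, 0.0707, 0.2676]
tcp_rot: [-0.048, 0.985, 0.092]
wrist_force: [0.2, 0.5, 0.5]
width: 0.003
t 21.28 uvn [-46.8  -2.4 146.8] F uvn [0.4 0.4 0.3] w 0.003
rv to RL [-0.0014  0.0089 -0.0004]
yellow [[-22.3, 29.4, -3.6], [-1.2, 55.6, 0.2], [24.5, 86.5, 16.8]]
green 529 [[-11.5, -16.0, -23.5], [0.7, -2.1, -21.0], [14.1, 11.9, -19.5]]
sheet 654 [[0.9, -82.0, 6.1], [2.6, 2.2, 41.3], [4.6, 81.0, 74.0]]
[-0.00151142  0.00388345  0.00244527]
```

View pics/w15.png

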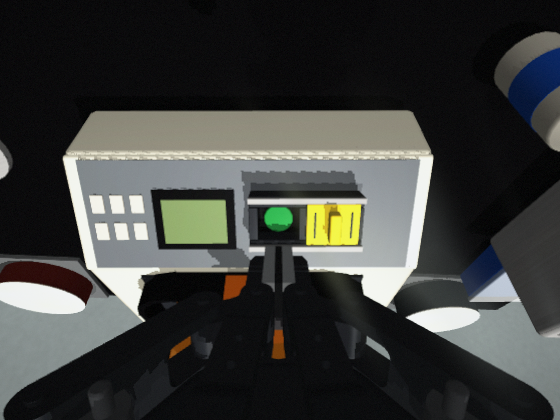

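View pics/s6.png

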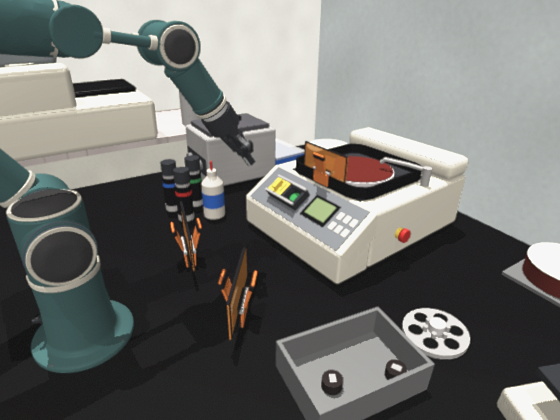

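View pics/c6.png

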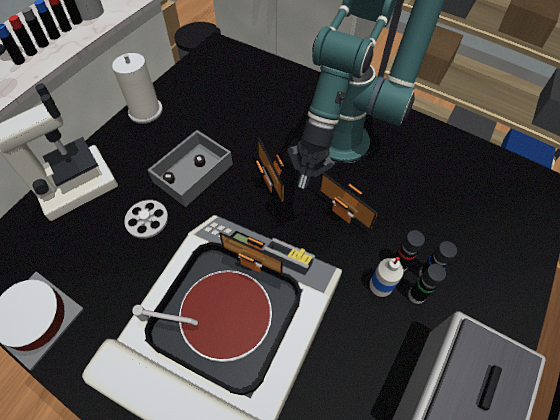

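The final views show the shield upright and straight on the middle of the rim (scene 250,252), the button back out (wrist 278,218), and the lock at its end (333,223). The cans, bottle, holder, mounts and other shields have not moved, and the gripper is clear of everything.

```bash
python3 -c "
from workcell import bot
print(bot.finish_job())"
```

```text
the job is handed in; nothing more can be done
None
```

The job is done and handed in at about 21.4 s: the shield is clipped to the polisher's rim, the lock is open and the start button has been pressed and released.

- **Shield:** The 170 mm shield from the tray sits on the middle of the front rim. Its centre is within about 1 mm of the rim's middle, it is within about 0.2° of straight and upright, and its top is 74–75 mm above the rim (75 mm is fully down).
- **Lock:** It is at its stop. A second push of 28 N did not move it. The camera put the rib about 59–60 mm from the button; fully open is 60 mm.
- **Button:** It went in about 5.9 mm to a hard stop, and its face came back to the starting height (21.0 mm below the lock's plate, 21.1 mm before).
- **Other things:** The cans, bottle, specimen holder, mounts and the two look-alike shields looked unmoved in the last pictures. I checked that by eye, not by measurement.

Three things did not go as expected:

- **Fingertip position:** The cameras showed the real fingertips about 25–30 mm behind the reported TCP, not 14 mm ahead of it. The first pinch therefore closed above the clip handles. It disturbed nothing, and I corrected for the offset after that.
- **Shield rose on release:** It came up about 2 mm when I let go, so I pressed it back down with closed fingers.
- **Button force:** The fingertips reached about 56 N at the button's stop. That is over the 40 N limit set for the arm and gripper body but well under the 120 N wrist limit. I took fingertip contact as not counting as the body, but I could not confirm that.

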